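# Cover the charger tray and release its slide to stow it

## Task

Put the loose grey metal cover on the pulled-out tray: tuck one of its long edges under the ledge behind the tray's front panel at a tilt, then swing it down so that it lies flat inside the rim. Then press the release paddle on the tray's front down and, with it held down, push the tray until it is fully home in its housing, without slamming it. Leave the mug and the solder spool where they stand.

Things in the scene. Friction and masses are not known exactly. Their poses are not given: they have to be found in the camera images.
- cover_grip (a point): Centre of the grip bar of the loose cover: a grey metal plate 110 (x) x 134 (y) x 4 mm, 0.2 kg, flat on the bench at the start, with a bar 14 (x) x 60 (y) x 20 mm standing on its middle. This point is mid-bar, 14 mm above the plate's underside. Axes: x across the bar, y along it, z up out of the plate. A half turn about z makes no difference.
- tray_seat (a point): Moves with the open aluminium tray (black charger inside): where the middle of the cover's underside lies when seated, 74 mm above the bench. Axes: x from the front panel into the housing (the way the tray shuts), y left, z up. Here, in mm: 14 mm wide side strips that carry the cover at z 0; side walls at y -72 and +72, rear wall at x +59, wall tops z +16; room for the cover: 118 (x) x 144 (y).
- ledge (a point): Middle of the lower inner edge of the ledge, a flange 16.5 mm deep and 6 mm thick along the top of the inside of the tray's front panel. Axes as tray_seat, where it lies at x -42.5, z +16 mm; panel's inner face at x -59. From ledge to rear wall is 101 mm, so the 110 mm cover only enters with a long edge tucked under the ledge and its far edge raised (15 to 20 degrees), then swung down.
- front (a point): Middle of the top edge of the outer face of the tray's front panel (196 mm wide, 86 mm high, 12 mm thick, top 98 mm above the bench). Axes as tray_seat. A bow handle sticks out 40 mm left of the middle (y -5 to +90 mm, 43 mm below the top). The fixed grey housing, 200 mm wide and 117 mm high, starts 159 mm behind this face when the tray is fully out.
- paddle (a point): Point to press on top of the black release paddle (50 mm wide, sticks 40 mm out of the front panel at its right, top 70 mm above the bench): mid-width, 22 mm out from the panel's outer face. Axes at rest as tray_seat. Pressed fully it sinks 21 mm here (4 N at first, 7 N at the end) and springs back. Fingers holding it down can push the flat panel above it, and so the tray.
- lever (a joint): Release lever: 0 at rest (sprung up), 0.20 rad fully pressed. Above about 0.12 rad its pawl clears the catch. Press it down before pushing: a tray already pushed against the catch jams the pawl.
- tray (a joint): How far the tray is out, in m: 0 fully home, 0.145 fully out. It starts fully out, give or take a few mm, and the catch stops it at about 0.139 unless the lever is pressed; once the tray is below 0.11 the lever may be let go. Sliding friction about 2 N.
- mug: White mug, 83 x 113 x 93 mm, standing on the bench; origin at the middle of its underside. A bystander.
- spool: Solder spool, 54 mm across, 30 mm high, standing on the bench; origin at the middle of its underside. A bystander.

How it is judged:
On the way, in this order (a step that is already met when the one before it is completed fails the run):
1. the cover lies flat in the rim of the pulled-out tray, an edge under the ledge (z of cover_grip in the frame of tray_seat between 0.009 and 0.018 m and x of cover_grip in the frame of tray_seat between -0.008 and 0.008 m and y of cover_grip in the frame of tray_seat between -0.009 and 0.009 m and angle between cover_grip's own z axis and vertical below 0.05 rad and value of joint tray above 0.12 m), for 0.2 s.
2. the release lever is pressed while the tray is still out (value of joint lever above 0.11 rad and value of joint tray above 0.12 m), for 0.05 s.
3. the tray is fully home (value of joint tray below 0.008 m), for 0.2 s.
At the end, for the whole second after the job is handed in: The tray is home within 8 mm, the lever has sprung back (under 0.04 rad), and the cover lies flat (within 0.05 rad) in the tray's rim: its grip centre 9 to 18 mm above the seat point and within 8 mm (x) and 9 mm (y) of it (z of cover_grip in the frame of tray_seat between 0.009 and 0.018 m and x of cover_grip in the frame of tray_seat between -0.008 and 0.008 m and y of cover_grip in the frame of tray_seat between -0.009 and 0.009 m and angle between cover_grip's own z axis and vertical below 0.05 rad and value of joint tray below 0.008 m and value of joint lever below 0.04 rad); the robot touches nothing.
It fails at once if the tray is slammed (faster than 0.5 m/s) (velocity of joint tray below -0.5 m/s).
It fails at once if the mug or the solder spool is moved by more than 40 mm (distance of any of mug, spool from where it was at the start of the episode above 0.04 m).
It also fails if it takes over 61 s, if anything falls off the work surface, if the arm or the gripper's body presses on something with over 40 N, if the wrist force passes 120 N, or if a joint passes its speed limit or range.

## Robot

A 6-joint arm with a two-finger parallel gripper is mounted at the origin on a cart in front of the work surface, level with it; the furniture and walls round the work are solid. World frame = base frame: x ahead of the robot, y to its left, z up, the work surface at z = 0. Lengths are in m, angles in rad, forces in N, time in s.
With the tool pointing down it reaches from about 0.25 to 0.725 m from the base axis. Payload 4 kg.
Tool frame: the origin (TCP) lies at the centre of the arm's flange, where the gripper is bolted on; the fingertips stand 173 mm ahead of it and the grasp point (between the pads) lies 155 mm ahead of it; x points along the fingers, z is the direction in which the jaws open and shut, and the axes are right-handed (so a half turn about x gives the same grasp; the last joint's range is limited). The gripper opens to 85 mm and grips with 20 to 120 N. Pads are 22 mm wide; open, the fingers measure 114 mm over their backs; the gripper's body (76 mm by 85 mm) begins 54 mm behind the grasp point. The pads swing forward as they close: fully open they stand 13 mm farther back than shut.
Start: joints at [1.341, 0.241, 0.005, 1.335, 0, 1.571], TCP at [0.114, 0.487, 0.405] pointing down, gripper open.
Joint ranges: [-2.72, 2.72], [-1.05, 1.87], [-1.09, 1.28], [-1.99, 2.15], [-1.42, 1.44], [-3.14, 3.14]. Speed limits (rad/s): [2.79, 2.79, 3.14, 3.14, 3.14, 3.14].

## Interface

Orientations are given as a unit quaternion [x, y, z, w].
In Python, from workcell import bot gives the robot as it stands.
- The arm moves only by the tool arm_command, never from a script. Its argument "moves" is one flat list of numbers, 7 for each row, row after row: the shift along the tool's x, y, z in m, then the turn, a rotation vector about the tool's x, y, z in rad, then the closure, from -1 (fully open) to 1 (shut). A call has 1 to 20 rows; each row shifts and turns the pose as measured when the row begins, along the tool's axes as they then stand; what a row does not reach is not made up. A row lasts 1/12 s, in which the tool goes at most 41.7 mm and 7.16 degrees, less where a joint would pass 70% of its speed; a pose out of reach is approached as far as the arm can. A call with a gripper value outside its range is refused whole. The fingers move at their own pace and stop on an object; the grip force is fixed at half the most. Time passes only in rows, so rows that do not move let the fingers close. It gives the time, the measured TCP pose, the force and the opening at its end, in the units of the state.
- bot.get_obs(): the state, without advancing time (a new reading comes with each control period).
- bot.camera(name): name is "scene" or "top" or "wrist"; returns the picture (384x512x3 uint8, red, green, blue); there is no depth.
- bot.get_calibration(name): a dict with "mtx" (3x3 intrinsics, pixels), "dist" ([k1, k2, p1, p2, k3] as OpenCV has them; the pictures are not rectified), "world_from_camera" (4x4, takes a point from camera to world coordinates); the wrist camera has in their place "mount" (4x4, takes a point from camera to tool coordinates, whose origin is the TCP and whose axes are the tool frame's). Camera axes: x right, y up, looking along -z (the intrinsics and any distortion apply to the point x, -y, -z); pixel columns grow to the right and rows downward; lengths in m; the calibration is good to about 2 mm. A picture is of the moment at which its call begins: read the wrist's pose just before it. get_calibration takes no time and is no camera call.
- bot.job_done(): hands the job in, once; it reports no verdict.
The state is a dict: "clock": time; "joint_pos": joint angles; "joint_vel": joint speeds; "tau": joint torques, N m; "eef_pos": TCP position; "tool_rot": TCP orientation; "ft_force": force on the tool from outside, world axes, zero at the start; "ft_torque": the same for the moment, N m; "grip_width": finger opening in m.
Only numpy, scipy, OpenCV 4.12 (cv2) and the standard library are available. Lean on these libraries where they do the work, as an engineer would, in place of code of your own. Each camera call takes 0.05 s, during which the arm holds its last target.

## Working session

There is one attempt and no reset: what is moved stays moved. The work goes in short steps, Python scripts to look and compute and a tool call to move; the robot and the scene stay as the last step left them, time stands still between calls to the robot, and variables do not carry over. Pictures are saved under pics/ and viewed, and the job is handed in when it is done.

Besides the shell and the picture viewer there is one more tool, called after "Request:" in YAML: its name, and indented under it one key for each argument. arm_command: Moves the arm, as the interface text tells. Its arguments: {"type":"object","properties":{"moves":{"type":"array"}},"required":["moves"]}

```bash
mkdir -p pics; ls
cat > h.py <<'E'
import numpy as np, cv2
from scipy.spatial.transform import Rotation as R
from workcell import bot
def snap(name,fn):
    o=bot.get_obs(); im=bot.camera(name); cv2.imwrite('pics/'+fn,cv2.cvtColor(im,cv2.COLOR_RGB2BGR)); return o
def tool(o):
    T=np.eye(4);T[:3,:3]=R.from_quat(o['tool_rot']).as_matrix();T[:3,3]=o['eef_pos'];return T
def wfc(name,o=None):
    c=bot.get_calibration(name)
    return np.array(c['world_from_camera']) if name!='wrist' else tool(o)@np.array(c['mount'])
def ray(name,px,T):
    c=bot.get_calibration(name)
    u=cv2.undistortPoints(np.array([[px]],float),np.array(c['mtx']),np.array(c['dist']))[0,0]
    d=T[:3,:3]@np.array([u[0],-u[1],-1]); return T[:3,3],d
def atz(name,px,z,T):
    o,d=ray(name,px,T); return o+d*(z-o[2])/d[2]
def tri(rays):
    A=np.zeros((3,3));b=np.zeros(3)
    for o,d in rays:
        d=d/np.linalg.norm(d);P=np.eye(3)-np.outer(d,d);A+=P;b+=P@o
    x=np.linalg.solve(A,b)
    e=[np.linalg.norm((np.eye(3)-np.outer(d,d)/(d@d))@(x-o)) for o,d in rays]
    return x,e
def proj(name,p,T):
    c=bot.get_calibration(name)
    q=np.linalg.inv(T)@np.append(p,1); 
    return cv2.projectPoints(np.array([[q[0],-q[1],-q[2]]]),np.zeros(3),np.zeros(3),np.array(c['mtx']),np.array(c['dist']))[0].ravel()
E
python3 - <<'E'
from h import *
o=snap('scene','s0.png');snap('top','t0.png');snap('wrist','w0.png')
np.set_printoptions(precision=4,suppress=True)
print(o); print(tool(o))
for n in('scene','top','wrist'):print(n,bot.get_calibration(n))
E
```

```text
pics
{'clock': 0.0, 'joint_pos': array([1.341 , 0.2414, 0.0037, 1.3352, 0.    , 1.5708]), 'joint_vel': array([-0.0011, -0.0009,  0.001 , -0.0006, -0.0014, -0.0002]), 'tau': array([  0.0002, -37.2315,  25.2409,   0.0169,   0.0001,  -0.    ]), 'eef_pos': array([0.1138, 0.4866, 0.4038]), 'tool_rot': array([-0.4398,  0.5546,  0.4389,  0.5534]), 'ft_force': array([ 0.3711, -0.5104,  0.1478]), 'ft_torque': array([ 0.0163, -0.0213,  0.0122]), 'grip_width': 0.08584686621079203}
[[-0.0005 -0.9737  0.2278  0.1138]
 [-0.0021  0.2278  0.9737  0.4866]
 [-1.      0.     -0.0022  0.4038]
 [ 0.      0.      0.      1.    ]]
scene {'mtx': array([[425.4681,   0.    , 249.9655],
       [  0.    , 425.4681, 191.4704],
       [  0.    ,   0.    ,   1.    ]]), 'dist': array([-0.1591,  0.    ,  0.    ,  0.    ,  0.    ]), 'world_from_camera': array([[ 0.7213,  0.4077, -0.5599, -0.1353],
       [-0.6925,  0.41  , -0.5936, -0.676 ],
       [-0.0125,  0.8159,  0.5781,  0.8517],
       [ 0.    ,  0.    ,  0.    ,  1.    ]])}
top {'mtx': array([[440.7321,   0.    , 253.3773],
       [  0.    , 440.7321, 186.1692],
       [  0.    ,   0.    ,   1.    ]]), 'dist': array([-0.0478,  0.    ,  0.    ,  0.    ,  0.    ]), 'world_from_camera': array([[ 0.025 ,  0.9925, -0.1193,  0.4642],
       [-0.9996,  0.0268,  0.0134,  0.0731],
       [ 0.0165,  0.1189,  0.9928,  1.2463],
       [ 0.    ,  0.    ,  0.    ,  1.    ]])}
wrist {'mtx': array([[321.0959,   0.    , 257.7086],
       [  0.    , 321.0959, 191.4459],
       [  0.    ,   0.    ,   1.    ]]), 'dist': array([0.023, 0.   , 0.   , 0.   , 0.   ]), 'mount': array([[ 0.0007,  0.3239, -0.9461,  0.0305],
       [ 0.0004,  0.9461,  0.3239,  0.084 ],
       [ 1.    , -0.0006,  0.0005, -0.0002],
       [ 0.    ,  0.    ,  0.    ,  1.    ]])}
```

View pics/s0.png

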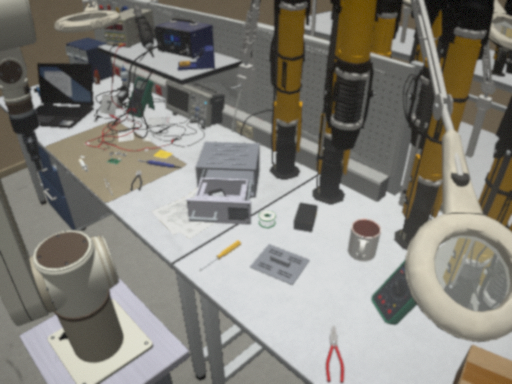

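View pics/t0.png

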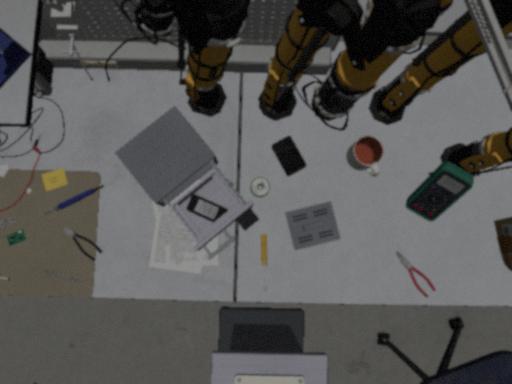

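View pics/w0.png

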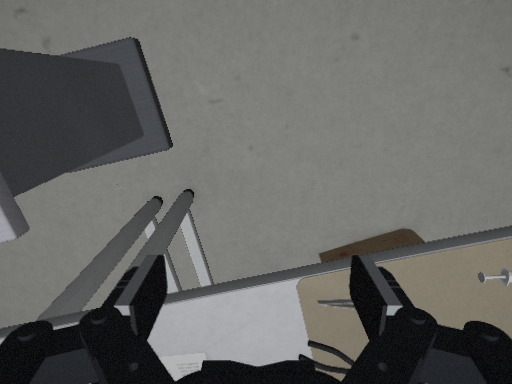

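The scene view shows the housing and tray at about (225,185), the spool at (267,217), the cover at (280,264) and the mug at (364,238). In the top view the tray is at (210,207), its paddle at (247,218), the cover at (313,226), the spool at (260,187) and the mug at (367,152). I'll zoom in next.

Run:
```python
import cv2
a=cv2.imread('pics/t0.png')[95:275,105:355];cv2.imwrite('pics/t0z.png',cv2.resize(a,(800,576),interpolation=cv2.INTER_CUBIC))
a=cv2.imread('pics/s0.png')[130:290,175:395];cv2.imwrite('pics/s0z.png',cv2.resize(a,(792,576),interpolation=cv2.INTER_CUBIC))
```

```text
(no output)
```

View pics/t0z.png

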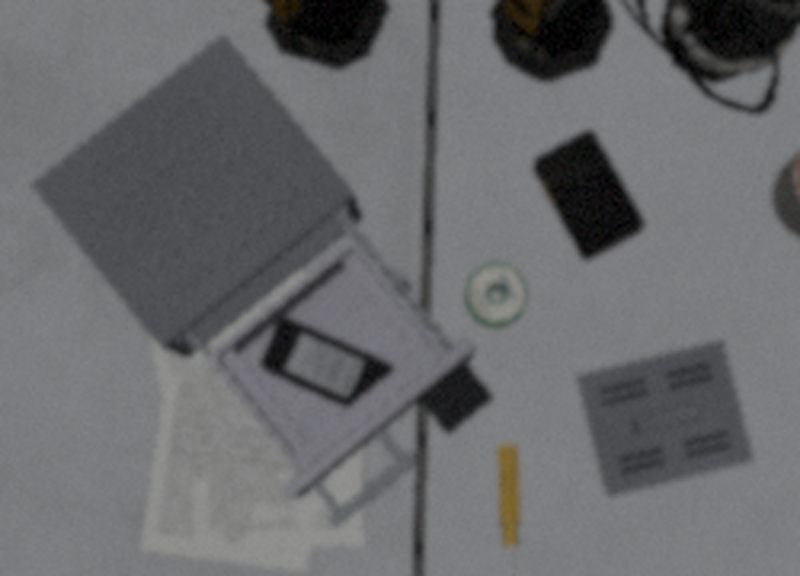

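View pics/s0z.png

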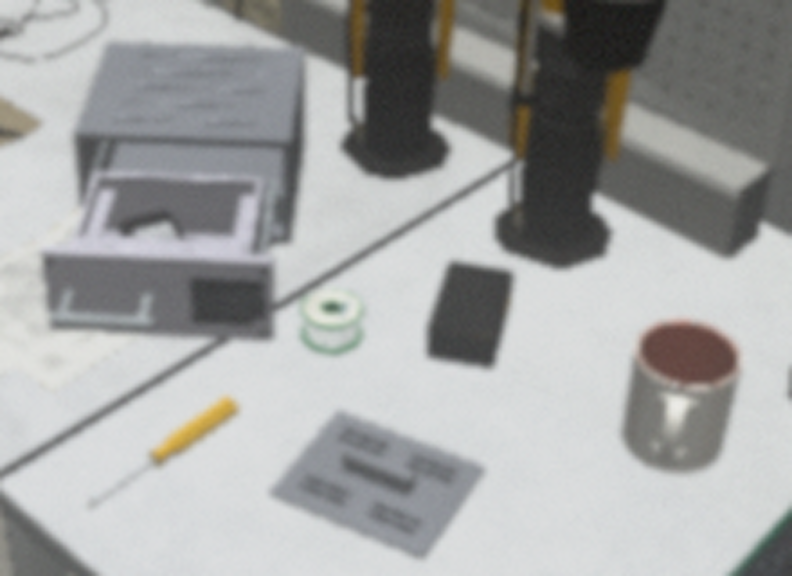

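Run:
```python
from h import *
np.set_printoptions(precision=4,suppress=True)
T=wfc('top')
f=lambda x,y:(105+x/3.2-.5+.5/3.2,95+y/3.2-.5+.5/3.2)
C=[atz('top',f(*p),0.004,T) for p in[(577,375),(725,341),(751,459),(609,495)]]
print('cover',np.array(C),np.mean(C,0))
for a,b in((0,1),(3,2),(0,3),(1,2)):
    d=C[b]-C[a];print(np.linalg.norm(d),np.degrees(np.arctan2(d[1],d[0])))
P=[atz('top',f(*p),0.098,T) for p in[(295,495),(472,352)]]
d=P[1]-P[0];print('front',P,np.mean(P,0),np.linalg.norm(d),np.degrees(np.arctan2(d[1],d[0])))
H=[atz('top',f(*p),0.117,T) for p in[(32,185),(225,35),(355,200),(168,345)]]
for i in range(4):
    d=H[(i+1)%4]-H[i];print(H[i],np.linalg.norm(d),np.degrees(np.arctan2(d[1],d[0])))
print('spool',atz('top',f(497,293),0.03,T),'mug',atz('top',(367,152),0.09,T), 'blackbox', atz('top',f(588,195),0.05,T))
```

```text
cover [[ 0.5429 -0.0347  0.004 ]
 [ 0.5764 -0.1658  0.004 ]
 [ 0.4728 -0.1894  0.004 ]
 [ 0.4386 -0.0645  0.004 ]] [ 0.5077 -0.1136  0.004 ]
0.13531708196215628 -75.65783925024431
0.12942709524184232 -74.65370038711818
0.10851138715811579 -164.03848783424317
0.10623794662244947 -167.1915187970522
front [array([0.4342, 0.1993, 0.098 ]), array([0.5535, 0.0596, 0.098 ])] [0.4939 0.1294 0.098 ] 0.18370151590463507 -49.50588331279509
[0.6785 0.4212 0.117 ] 0.19931271292166766 -49.32635694823293
[0.8085 0.2701 0.117 ] 0.17570443556704904 -140.33190290080466
[0.6732 0.1579 0.117 ] 0.19009613096712863 129.94486816976672
[0.5511 0.3037 0.117 ] 0.17336857262701827 42.70605509239492
spool [0.6107 0.0383 0.03  ] mug [ 0.7039 -0.2456  0.09  ] blackbox [ 0.6956 -0.0377  0.05  ]
```

Request:
arm_command:
  moves: [0, 0, 0, 0.1206, 0, 0, -1, 0, 0, 0, 0.1206, 0, 0, -1, 0, 0, 0, 0.1206, 0, 0, -1, 0, 0, 0, 0.1206, 0, 0, -1, 0, 0, 0, 0.1206, 0, 0, -1, 0, 0, 0, 0.1206, 0, 0, -1, 0, 0, 0, 0.1206, 0, 0, -1, 0, 0, 0, 0.1206, 0, 0, -1, 0, 0, 0, 0.1206, 0, 0, -1, 0, -0.038, 0.014, 0, 0, 0, -1, 0, -0.038, 0.014, 0, 0, 0, -1, 0, -0.038, 0.014, 0, 0, 0, -1, 0, -0.038, 0.014, 0, 0, 0, -1, 0, -0.038, 0.014, 0, 0, 0, -1, 0, -0.038, 0.014, 0, 0, 0, -1, 0, -0.038, 0.014, 0, 0, 0, -1, 0, -0.038, 0.014, 0, 0, 0, -1, 0, -0.038, 0.014, 0, 0, 0, -1, 0, -0.038, 0.014, 0, 0, 0, -1, 0, -0.038, 0.014, 0, 0, 0, -1]

```text
clock: 1.82
eef_pos: [0.3559, 0.1036, 0.3994]
tool_rot: [-0.085, 0.704, 0.078, 0.701]
ft_force: [1.8, 1.7, 1.3]
grip_width: 0.0852
```

Run:
```python
from h import *
np.set_printoptions(precision=4,suppress=True)
o=snap('wrist','w1.png');print(o['clock'],tool(o));np.save('w1.npy',tool(o))
a=cv2.imread('pics/w1.png');cv2.imwrite('pics/w1z.png',cv2.resize(a,(800,600),interpolation=cv2.INTER_CUBIC))
```

```text
1.8167 [[-0.0031 -0.2286  0.9735  0.3559]
 [-0.011   0.9735  0.2285  0.1036]
 [-0.9999 -0.01   -0.0055  0.3994]
 [ 0.      0.      0.      1.    ]]
```

View pics/w1z.png

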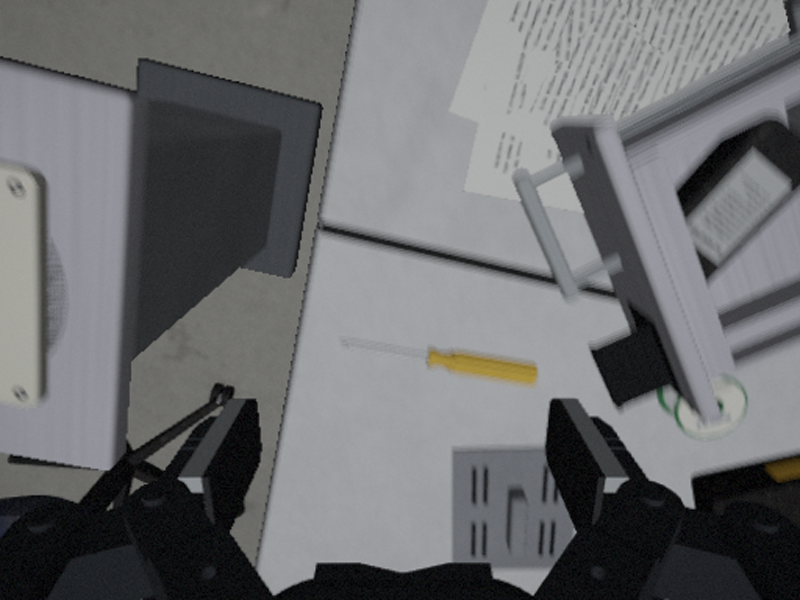

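Request:
arm_command:
  moves: [0, -0.018, 0.028, 0, 0, 0, -1, 0, -0.018, 0.028, 0, 0, 0, -1, 0, -0.018, 0.028, 0, 0, 0, -1, 0, -0.018, 0.028, 0, 0, 0, -1, 0, 0, 0, 0, 0, 0, -1]

```text
clock: 2.28
eef_pos: [0.4887, 0.0423, 0.3984]
tool_rot: [-0.078, 0.705, 0.067, 0.702]
ft_force: [0.1, -0.2, 0.8]
grip_width: 0.0854
```

Run:
```python
from h import *
np.set_printoptions(precision=4,suppress=True)
o=snap('wrist','w2.png');print(o['clock'],tool(o));np.save('w2.npy',tool(o))
a=cv2.imread('pics/w2.png');cv2.imwrite('pics/w2z.png',cv2.resize(a,(800,600),interpolation=cv2.INTER_CUBIC))
```

```text
2.2833 [[-0.0019 -0.203   0.9792  0.4887]
 [-0.0162  0.9791  0.203   0.0423]
 [-0.9999 -0.0154 -0.0052  0.3984]
 [ 0.      0.      0.      1.    ]]
```

View pics/w2z.png

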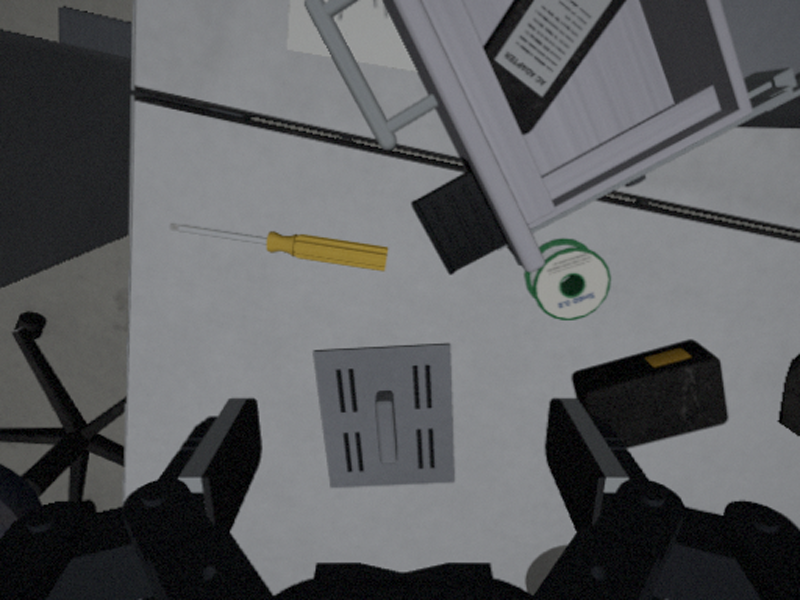

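Run:
```python
import cv2
a=cv2.imread('pics/w2.png')
cv2.imwrite('pics/w2a.png',cv2.resize(a[0:190,180:440],(780,570),interpolation=cv2.INTER_CUBIC))
cv2.imwrite('pics/w2b.png',cv2.resize(a[205:325,180:310],(650,600),interpolation=cv2.INTER_CUBIC))
```

```text
(no output)
```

View pics/w2a.png

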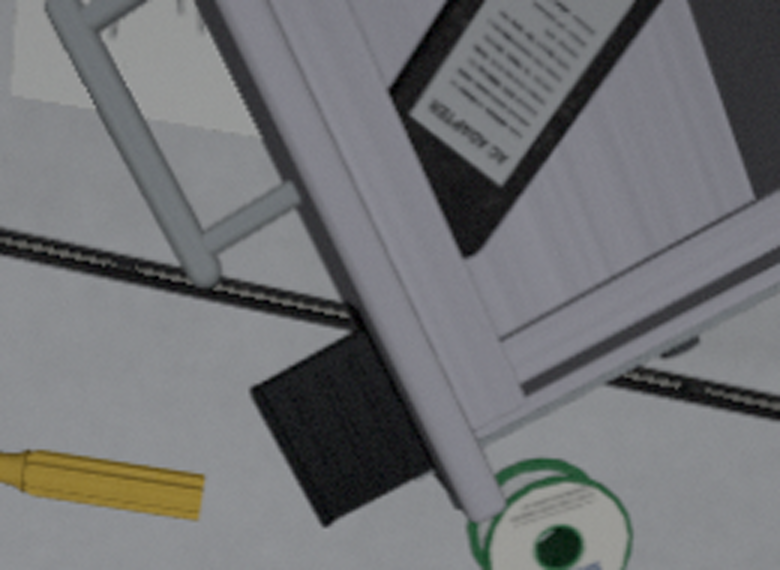

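View pics/w2b.png

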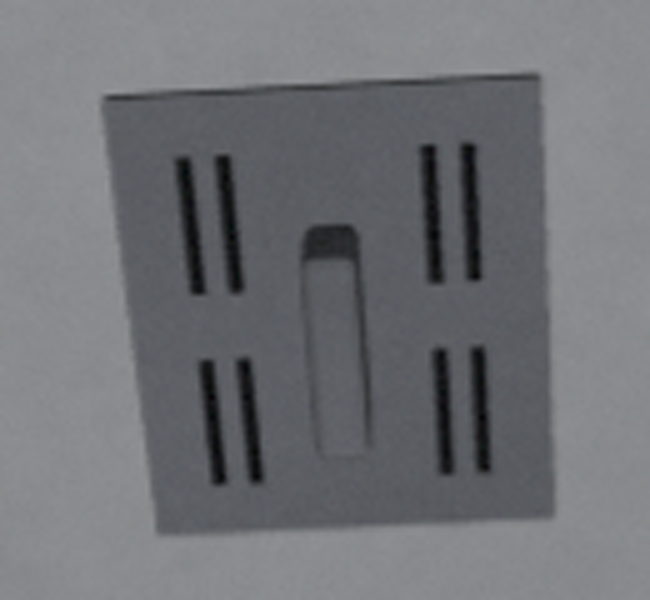

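Run:
```python
import cv2
a=cv2.imread('pics/w1.png')
cv2.imwrite('pics/w1a.png',cv2.resize(a[60:290,312:512],(600,690)[0:2],interpolation=cv2.INTER_CUBIC)[:600])
a=cv2.imread('pics/t0.png')
cv2.imwrite('pics/t0b.png',cv2.resize(a[160:260,165:265],(600,600),interpolation=cv2.INTER_CUBIC))
```

```text
(no output)
```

View pics/w1a.png

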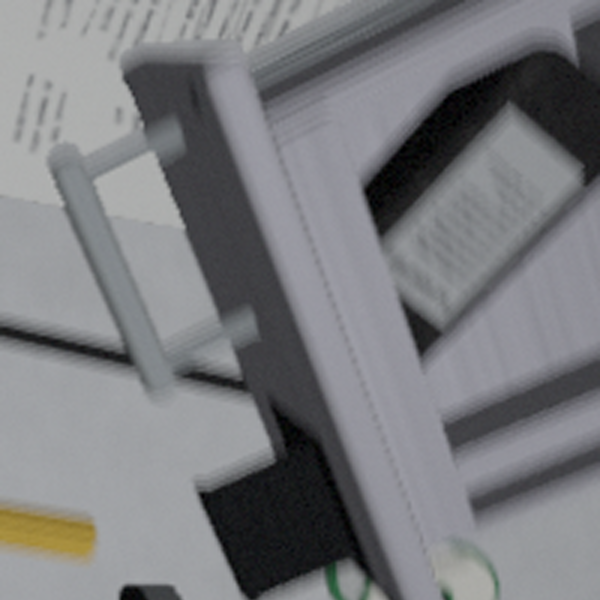

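View pics/t0b.png

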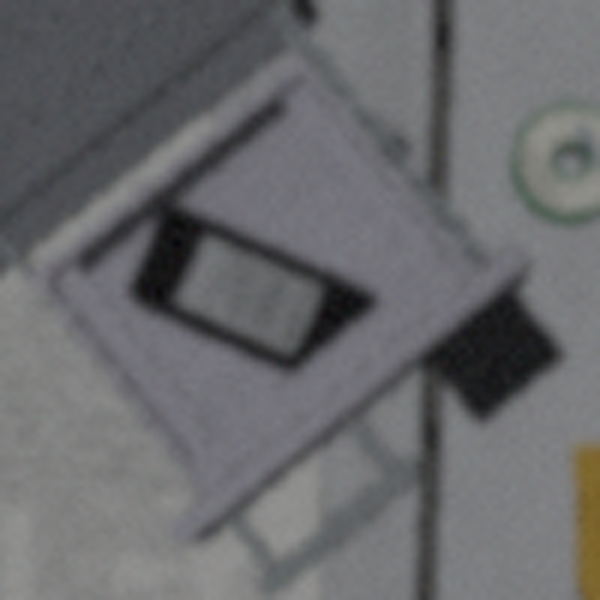

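Request:
arm_command:
  moves: [0, 0.035, 0.005, 0, 0, 0, -1, 0, 0.035, 0.005, 0, 0, 0, -1, 0, 0.035, 0.005, 0, 0, 0, -1, 0, 0, 0, 0, 0, 0, -1, 0, 0, 0, 0, 0, 0, -1]

```text
clock: 2.75
eef_pos: [0.4771, 0.1525, 0.3942]
tool_rot: [-0.076, 0.708, 0.065, 0.699]
ft_force: [-0.2, -1.0, -0.2]
grip_width: 0.0853
```

Run:
```python
from h import *
np.set_printoptions(precision=4,suppress=True)
o=snap('wrist','w3.png');print(o['clock'],tool(o));np.save('w3.npy',tool(o))
a=cv2.imread('pics/w3.png');cv2.imwrite('pics/w3z.png',cv2.resize(a,(800,600),interpolation=cv2.INTER_CUBIC))
cv2.imwrite('pics/w3a.png',cv2.resize(a[0:200,180:440],(780,600),interpolation=cv2.INTER_CUBIC))
```

```text
2.75 [[-0.0123 -0.1987  0.98    0.4771]
 [-0.017   0.98    0.1985  0.1525]
 [-0.9998 -0.0142 -0.0155  0.3942]
 [ 0.      0.      0.      1.    ]]
```

View pics/w3z.png

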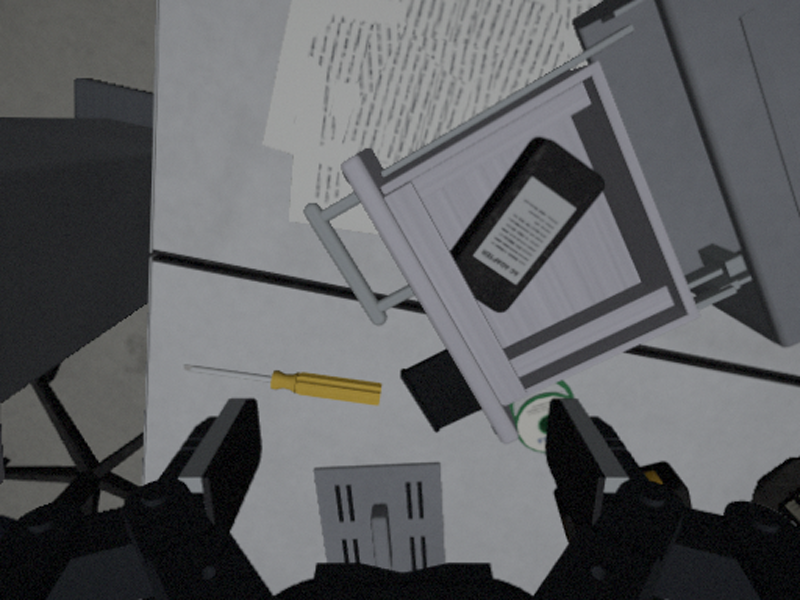

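View pics/w3a.png

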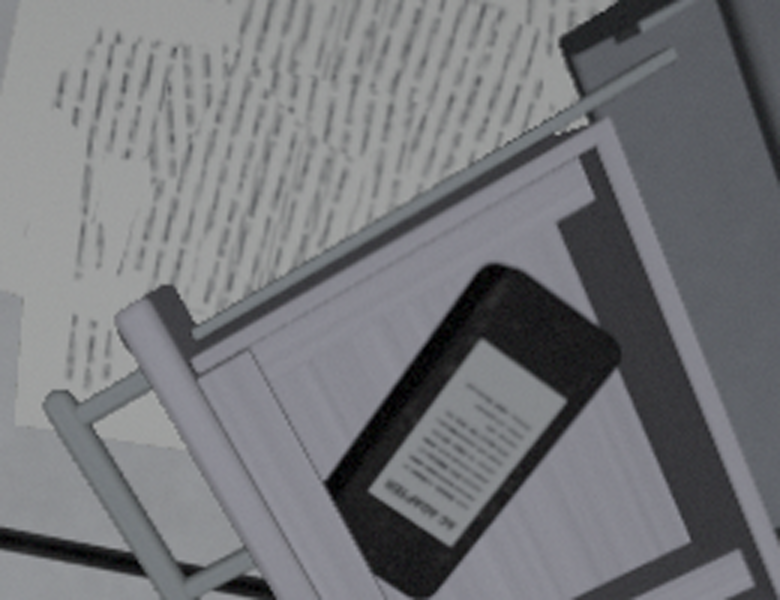

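```bash
cat > ov.py <<'E'
from h import *
import sys
def seatpose(x,y,yaw):
    T=np.eye(4);T[:3,:3]=R.from_euler('z',yaw,degrees=True).as_matrix();T[:3,3]=[x,y,.074];return T
segs=[]
def poly(*p):
    for a,b in zip(p[:-1],p[1:]):segs.append((a,b))
poly((-71,98,24),(-71,-98,24));poly((-59,-98,24),(-59,98,24))
poly((-42.5,72,22),(-42.5,-72,22))
poly((-59,72,16),(59,72,16),(59,-72,16),(-59,-72,16))
poly((-59,58,0),(59,58,0));poly((-59,-58,0),(59,-58,0))
poly((88,100,43),(88,-100,43))
cov=[]
def polyc(*p):
    for a,b in zip(p[:-1],p[1:]):cov.append((a,b))
polyc((55,67,-10),(-55,67,-10),(-55,-67,-10),(55,-67,-10),(55,67,-10))
polyc((7,30,10),(-7,30,10),(-7,-30,10),(7,-30,10),(7,30,10))
def draw(img,cam,Tc,obj,S,k,off=(0,0)):
    for a,b in S:
        q=[]
        for t in np.linspace(0,1,9):
            p=np.array(a)*(1-t)+np.array(b)*t
            q.append((proj(cam,(obj@np.append(p/1000,1))[:3],Tc)-off+.5)*k-.5)
        cv2.polylines(img,[np.round(np.array(q)*8).astype(int)],False,(0,0,255),1,cv2.LINE_AA,3)
E
python3 - <<'E'
from ov import *
T=wfc('wrist',dict(eef_pos=np.load('w3.npy')[:3,3],tool_rot=R.from_matrix(np.load('w3.npy')[:3,:3]).as_quat()))
f=lambda p:((p[0]+.5)/1.5625-.5,(p[1]+.5)/1.5625-.5)
# world estimates
pts={'LedgeL':((413,185),.096),'LedgeR':((523,388),.096),'panRin':((517,432),.098),'panRout':((498,440),.098),'panLout':((343,165),.098)}
for k,(p,z) in pts.items(): print(k,atz('wrist',f(p),z,T))
# fit
from scipy.optimize import least_squares
obs=[((-71,-98,24),(498,440)),((-71,98,24),(343,165)),((-59,-98,24),(517,432)),((59,-72,16),(683,313)),((59,72,16),(584,80))]
def res(v):
    Ts=seatpose(v[0],v[1],v[2]);Ts[2,3]=v[3]
    return np.concatenate([proj('wrist',(Ts@np.append(np.array(a)/1000,1))[:3],T)-f(p) for a,p in obs])
s=least_squares(res,[.548,.175,40.5,.074]);print(s.x,s.fun)
np.save('seat.npy',s.x)
im=cv2.imread('pics/w3.png');k=3;off=(200,40)
im=cv2.resize(im[40:240,200:460],None,fx=k,fy=k,interpolation=cv2.INTER_CUBIC)
draw(im,'wrist',T,seatpose(*s.x[:3]),segs,k,off)
cv2.imwrite('pics/ov3.png',im)
E
```

```text
LedgeL [0.46712894 0.20229948 0.096     ]
LedgeR [0.556194   0.09861257 0.096     ]
panRin [0.5603239  0.06934963 0.098     ]
panRout [0.5504764 0.0612784 0.098    ]
panLout [0.42997133 0.20513582 0.098     ]
[ 0.5455306   0.17596402 40.54924864  0.06482864] [ 1.63320918  0.26311851 -1.25064616 -0.4307914   0.44615634  0.53239659
 -2.42941063 -0.79161339  1.65925856  0.46698185]
```

View pics/ov3.png

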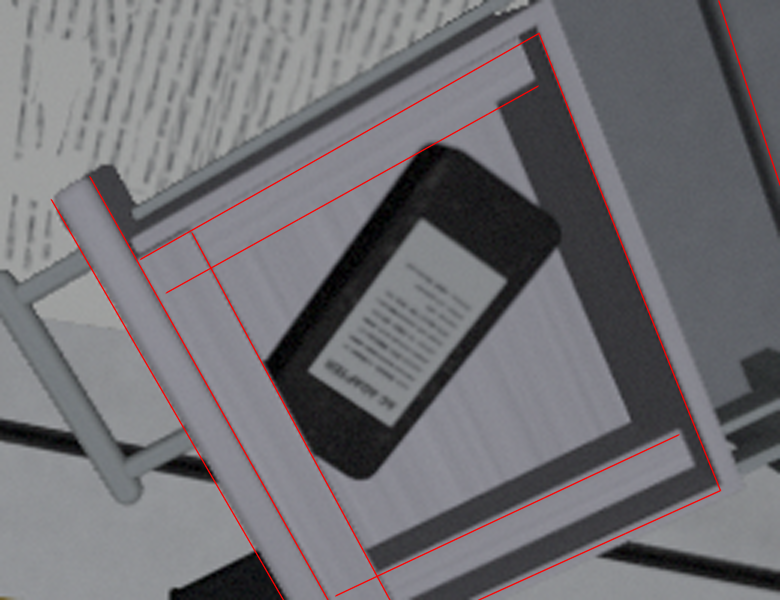

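Run:
```python
import cv2,numpy as np
a=cv2.imread('pics/w3.png')
a=cv2.convertScaleAbs(a,alpha=1.5,beta=10)
def crop(cx,cy,w=65,h=48,k=6):
    c=cv2.resize(a[cy-h//2:cy+h//2,cx-w//2:cx-w//2+w],None,fx=k,fy=k,interpolation=cv2.INTER_CUBIC)
    for i in range(0,w,10):cv2.putText(c,str(cx-w//2+i),(i*k,8),0,.3,(0,0,255));cv2.line(c,(i*k,10),(i*k,14),(0,0,255))
    for i in range(0,h,10):cv2.putText(c,str(cy-h//2+i),(0,i*k+4),0,.3,(0,0,255))
    return c
top=np.hstack([crop(240,115),crop(380,65)]);bot=np.hstack([crop(325,265),crop(430,195)])
cv2.imwrite('pics/c3.png',np.vstack([top,bot]));print(np.vstack([top,bot]).shape)
```

```text
(576, 780, 3)
```

View pics/c3.png

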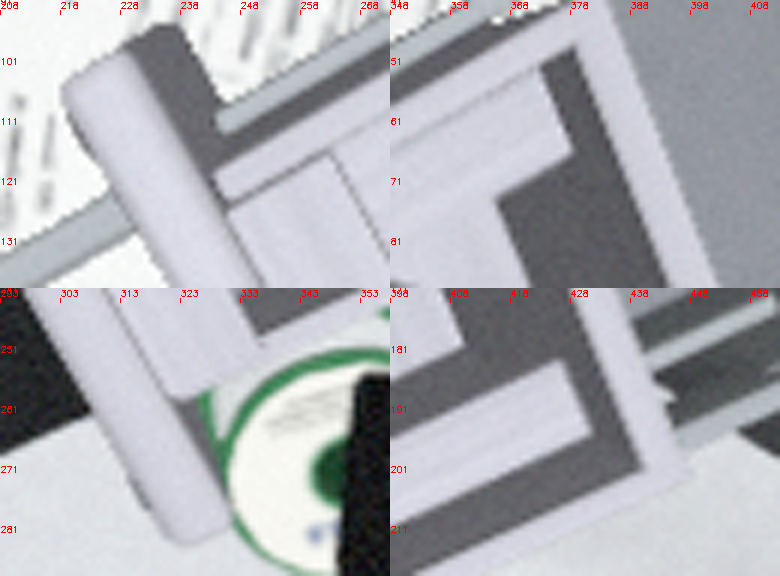

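```bash
cat > fit3.py <<'E'
from ov import *
from scipy.optimize import least_squares
T=wfc('wrist',dict(eef_pos=np.load('w3.npy')[:3,3],tool_rot=R.from_matrix(np.load('w3.npy')[:3,:3]).as_quat()))
obs=[((-42.5,72,22),(263,116.3)),((-42.5,-72,22),(337.2,250.5)),((59,72,16),(379.3,48.5)),((59,-72,16),(440.2,200.8)),
((-71,98,24),(218.3,106.8)),((-71,-98,24),(323,283.8)),((-59,-98,24),(331.7,279.7)),((-59,98,24),(228.8,99.7))]
def res(v):
    Ts=seatpose(v[0],v[1],v[2]);Ts[2,3]=v[3] if len(v)>3 else .074
    return np.concatenate([proj('wrist',(Ts@np.append(np.array(a)/1000,1))[:3],T)-np.array(p)+.5-.0 for a,p in obs])
for v0 in([.548,.175,40.5,.074],[.548,.175,40.5]):
    s=least_squares(res,v0,loss='soft_l1');print(s.x);print(s.fun.reshape(-1,2))
E
python3 fit3.py
```

```text
[ 0.54534623  0.17719599 41.03480694  0.07082739]
[[ 0.63376868  0.07712636]
 [ 0.53553878  0.60363993]
 [-1.72101213  0.98901372]
 [-1.03469371 -0.59361704]
 [-1.15755379 -1.07996074]
 [-0.11730278  1.11503491]
 [ 2.34009296  0.21147859]
 [ 1.01802935 -1.59430303]]
[ 0.54476956  0.17758464 40.95911003]
[[ 0.10427725 -0.21115974]
 [ 0.67484919  1.86084331]
 [-0.74241713 -0.01535016]
 [ 0.27360387  0.28960347]
 [-2.26187149 -1.57136495]
 [-0.18019891  2.65875251]
 [ 2.39726854  1.72707658]
 [ 0.07435985 -2.16718679]]
```

```bash
cat > fitc.py <<'E'
from ov import *
from scipy.optimize import least_squares
np.set_printoptions(precision=4,suppress=True)
T=wfc('wrist',dict(eef_pos=np.load('w2.npy')[:3,3],tool_rot=R.from_matrix(np.load('w2.npy')[:3,:3]).as_quat()))
f=lambda p:np.array([(p[0]+.5)/5-.5+180,(p[1]+.5)/5-.5+205])
obs=[((-55,67,-10),f((103,97))),((55,67,-10),f((540,74))),((55,-67,-10),f((554,517))),((-55,-67,-10),f((157,534))),
((-7,30,10),f((302,258))),((7,30,10),f((358,258))),((7,-30,10),f((370,455))),((-7,-30,10),f((318,455)))]
def res(v):
    Ts=seatpose(v[0],v[1],v[2]);Ts[2,3]=v[3] if len(v)>3 else .014
    return np.concatenate([proj('wrist',(Ts@np.append(np.array(a)/1000,1))[:3],T)-np.array(p) for a,p in obs])
for v0 in([.508,-.114,14.5,.014],[.508,-.114,14.5]):
    s=least_squares(res,v0);print(s.x);print(s.fun.reshape(-1,2))
ims=cv2.imread('pics/t0.png')[95:275,105:355];ims=cv2.resize(ims,None,fx=3.2,fy=3.2,interpolation=cv2.INTER_CUBIC)
Tt=wfc('top');C=seatpose(*s.x[:3]);C[2,3]=.014
draw(ims,'top',Tt,C,cov,3.2,(105,95));draw(ims,'top',Tt,seatpose(.545,.1775,41),segs,3.2,(105,95))
cv2.imwrite('pics/ovt.png',ims)
E
python3 fitc.py
```

```text
[ 0.5047 -0.1139 14.9384  0.0105]
[[ 0.1132 -0.1421]
 [ 0.2147  0.1979]
 [-0.1629 -0.4619]
 [ 0.3352 -0.5122]
 [-0.3643 -0.0512]
 [-0.2468 -0.5755]
 [ 0.2637  0.5189]
 [-0.1211  0.9875]]
[ 0.5044 -0.1117 14.9339]
[[-0.3569 -0.5708]
 [ 0.6339 -0.2706]
 [ 0.229  -0.077 ]
 [ 0.0049 -0.104 ]
 [-0.4394 -0.1525]
 [-0.205  -0.6815]
 [ 0.3284  0.8163]
 [-0.1624  1.2886]]
```

View pics/ovt.png

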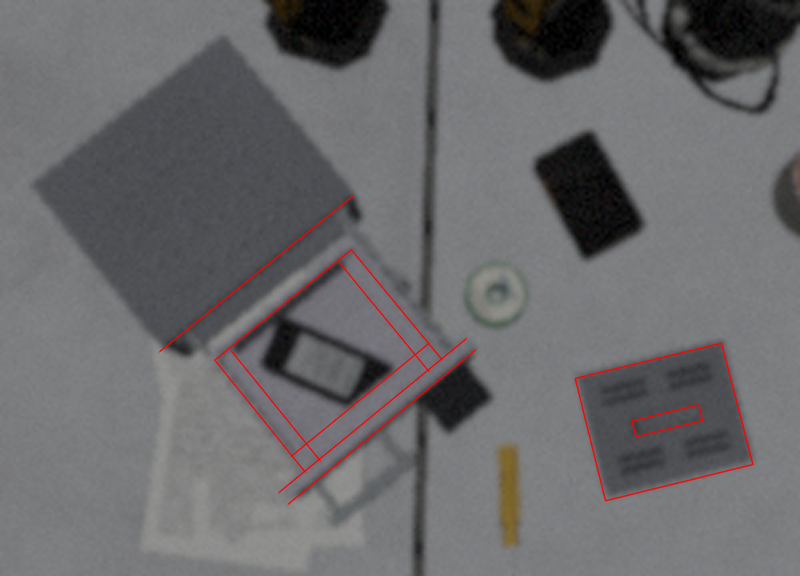

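```bash
cat > plan.py <<'E'
from h import *
np.set_printoptions(precision=4,suppress=True)
def Rt(yaw,tilt=0):
    # tool x down, z along yaw; tilt: far edge raised (deg)
    B=R.from_euler('z',yaw,degrees=True).as_matrix()@R.from_euler('y',-tilt,degrees=True).as_matrix()
    return np.column_stack([-B[:,2],B[:,1],B[:,0]])
def delta(Rg,p):
    o=bot.get_obs();T=tool(o)
    print('t',round(o['clock'],2),'pos',T[:3,3],'F',o['ft_force'],'w',round(o['grip_width'],4))
    print('rotvec',R.from_matrix(T[:3,:3].T@Rg).as_rotvec(),'shift now-axes',T[:3,:3].T@(p-T[:3,3]),'shift goal-axes',Rg.T@(p-T[:3,3]))
E
python3 -c "
from plan import *
delta(Rt(14.94),np.array([.5045,-.113,.30]))"
```

```text
t 2.8 pos [0.4771 0.1524 0.3942] F [ 0.2659 -0.6548 -0.8634] w 0.0853
rotvec [-0.0612 -0.0159  0.0128] shift now-axes [ 0.0981 -0.2643 -0.0243] shift goal-axes [ 0.0942 -0.2635 -0.042 ]
```

Request:
arm_command:
  moves: [0, 0, 0, -0.061, -0.016, 0.013, -1, 0.012, -0.033, -0.005, 0, 0, 0, -1, 0.012, -0.033, -0.005, 0, 0, 0, -1, 0.012, -0.033, -0.005, 0, 0, 0, -1, 0.012, -0.033, -0.005, 0, 0, 0, -1, 0.012, -0.033, -0.005, 0, 0, 0, -1, 0.012, -0.033, -0.005, 0, 0, 0, -1, 0.012, -0.033, -0.005, 0, 0, 0, -1, 0.012, -0.033, -0.005, 0, 0, 0, -1, 0, 0, 0, 0, 0, 0, -1]

```text
clock: 3.63
eef_pos: [0.5027, -0.1254, 0.297]
tool_rot: [-0.094, 0.699, 0.094, 0.703]
ft_force: [0.3, 0.8, 0.2]
grip_width: 0.0854
```

Run:
```python
from plan import *
delta(Rt(14.94),np.array([.5045,-.113,.179]))
o=snap('wrist','w4.png');np.save('w4.npy',tool(o))
a=cv2.imread('pics/w4.png');cv2.imwrite('pics/w4z.png',cv2.resize(a,(800,600),interpolation=cv2.INTER_CUBIC))
```

```text
t 3.63 pos [ 0.5027 -0.1254  0.297 ] F [0.2595 0.7888 0.163 ] w 0.0854
rotvec [0.0059 0.0059 0.    ] shift now-axes [0.118  0.0115 0.0043] shift goal-axes [0.118  0.0115 0.0049]
```

View pics/w4z.png

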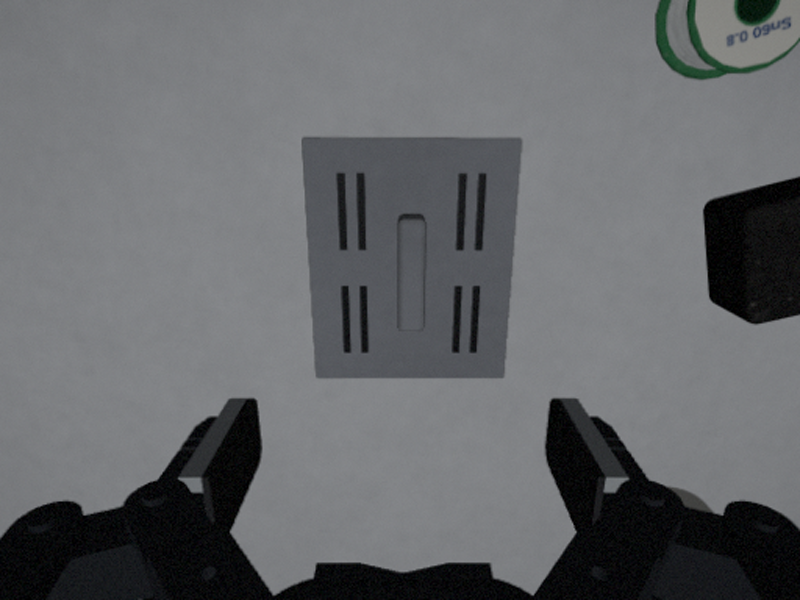

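The cover is squarely between the jaws. Its corners in the 800x600 view are (303,138), (521,138), (504,377) and (317,377), and the bar top spans (398..425, 222..330). I'll refit from this view and triangulate.

Run:
```python
from ov import *; from plan import *
from scipy.optimize import least_squares
L=lambda n:wfc('wrist',dict(eef_pos=np.load(n)[:3,3],tool_rot=R.from_matrix(np.load(n)[:3,:3]).as_quat()))
T=L('w4.npy');T2=L('w2.npy')
f=lambda p:np.array([(p[0]+.5)/1.5625-.5,(p[1]+.5)/1.5625-.5])
g=lambda p:np.array([(p[0]+.5)/5-.5+180,(p[1]+.5)/5-.5+205])
A=[((-55,67,-10),(303,138)),((55,67,-10),(521,138)),((55,-67,-10),(504,377)),((-55,-67,-10),(317,377)),((-7,30,10),(398,222)),((7,30,10),(425,222)),((7,-30,10),(424,330)),((-7,-30,10),(399,330))]
B=[(103,97),(540,74),(554,517),(157,534),(302,258),(358,258),(370,455),(318,455)]
for (m,a),b in zip(A,B): print(m,tri([ray('wrist',f(a),T),ray('wrist',g(b),T2)]))
def res(v):
    Ts=seatpose(v[0],v[1],v[2]);Ts[2,3]=v[3]
    return np.concatenate([proj('wrist',(Ts@np.append(np.array(a)/1000,1))[:3],T)-f(p) for a,p in A])
s=least_squares(res,[.504,-.113,15,.014]);print(s.x,abs(s.fun).max())
delta(Rt(s.x[2]),np.array([s.x[0],s.x[1],.179]))
```

```text
(-55, 67, -10) (array([ 0.4346, -0.0629,  0.0017]), [np.float64(0.00036614433173838887), np.float64(0.0003661443317385294)])
(55, 67, -10) (array([ 0.54  , -0.034 ,  0.0023]), [np.float64(0.00017288266667736738), np.float64(0.00017288266667743054)])
(55, -67, -10) (array([ 0.5743, -0.1612,  0.0057]), [np.float64(0.0002747565584120962), np.float64(0.0002747565584120893)])
(-55, -67, -10) (array([ 0.4692, -0.1908,  0.0037]), [np.float64(0.0006832319057958522), np.float64(0.0006832319057958901)])
(-7, 30, 10) (array([ 0.4909, -0.0881,  0.0182]), [np.float64(0.00019177120082728105), np.float64(0.00019177120082730054)])
(7, 30, 10) (array([ 0.5041, -0.0843,  0.0197]), [np.float64(0.00014812261230050177), np.float64(0.00014812261230067562)])
(7, -30, 10) (array([ 0.5186, -0.1385,  0.023 ]), [np.float64(0.0002807526599623806), np.float64(0.0002807526599626182)])
(-7, -30, 10) (array([ 0.5059, -0.1426,  0.0212]), [np.float64(0.0005010883654149053), np.float64(0.0005010883654151013)])
[ 0.5053 -0.1137 15.2871  0.0096] 1.6974733705492326
t 3.68 pos [ 0.5025 -0.1237  0.2978] F [0.2997 0.0146 0.5881] w 0.0853
rotvec [ 0.0007  0.0064 -0.0016] shift now-axes [0.1189 0.0087 0.0046] shift goal-axes [0.1188 0.0089 0.0053]
```

Request:
arm_command:
  moves: [0, 0.009, 0.005, 0, 0.006, 0, -1, 0.029, 0, 0, 0, 0, 0, -1, 0.029, 0, 0, 0, 0, 0, -1, 0.029, 0, 0, 0, 0, 0, -1, 0.02, 0, 0, 0, 0, 0, -1, 0.005, 0, 0, 0, 0, 0, -1, 0, 0, 0, 0, 0, 0, -1]

```text
clock: 4.27
eef_pos: [0.5059, -0.1065, 0.1888]
tool_rot: [-0.095, 0.697, 0.096, 0.704]
ft_force: [0.1, -0.1, 0.6]
grip_width: 0.0855
```

Run:
```python
from plan import *
delta(Rt(15.1),np.array([.505,-.1135,.180]))
```

```text
t 4.27 pos [ 0.5059 -0.1065  0.1888] F [ 0.1135 -0.1285  0.6173] w 0.0855
rotvec [ 0.007   0.0091 -0.0001] shift now-axes [ 0.0088 -0.0065 -0.0028] shift goal-axes [ 0.0088 -0.0065 -0.0027]
```

Request:
arm_command:
  moves: [0.008, -0.0065, -0.003, 0.007, 0.009, 0, -1, 0, 0, 0, 0, 0, 0, -1, 0, 0, 0, 0, 0, 0, -1]

```text
clock: 4.52
eef_pos: [0.5061, -0.1119, 0.1834]
tool_rot: [-0.094, 0.7, 0.094, 0.702]
ft_force: [-0.1, -0.5, 0.1]
grip_width: 0.0855
```

Run:
```python
from plan import *
delta(Rt(15.1),np.array([.505,-.1135,.180]))
```

```text
t 4.52 pos [ 0.5061 -0.1119  0.1834] F [-0.0614 -0.5353  0.1308] w 0.0855
rotvec [0.0032 0.0028 0.0016] shift now-axes [ 0.0034 -0.0013 -0.0015] shift goal-axes [ 0.0034 -0.0013 -0.0015]
```

Good enough. I'll close the jaws.

Request:
arm_command:
  moves: [0.003, -0.0013, -0.001, 0.003, 0.003, 0.001, -1, 0, 0, 0, 0, 0, 0, 1, 0, 0, 0, 0, 0, 0, 1, 0, 0, 0, 0, 0, 0, 1, 0, 0, 0, 0, 0, 0, 1, 0, 0, 0, 0, 0, 0, 1, 0, 0, 0, 0, 0, 0, 1, 0, 0, 0, 0, 0, 0, 1, 0, 0, 0, 0, 0, 0, 1, 0, 0, 0, 0, 0, 0, 1]

```text
clock: 5.35
eef_pos: [0.5073, -0.1146, 0.1845]
tool_rot: [-0.093, 0.699, 0.091, 0.703]
ft_force: [-0.4, -0.5, 0.8]
grip_width: 0.0124
```

Run:
```python
from plan import *
delta(Rt(15.1),np.array([.505,-.1135,.180]))
o=snap('wrist','w5.png');np.save('w5.npy',tool(o))
a=cv2.imread('pics/w5.png');cv2.imwrite('pics/w5z.png',cv2.resize(a,(800,600),interpolation=cv2.INTER_CUBIC))
```

```text
t 5.35 pos [ 0.5073 -0.1146  0.1845] F [-0.4452 -0.5275  0.8247] w 0.0124
rotvec [-0.0018  0.0062  0.0042] shift now-axes [ 0.0045  0.0017 -0.0019] shift goal-axes [ 0.0045  0.0017 -0.0019]
```

View pics/w5z.png

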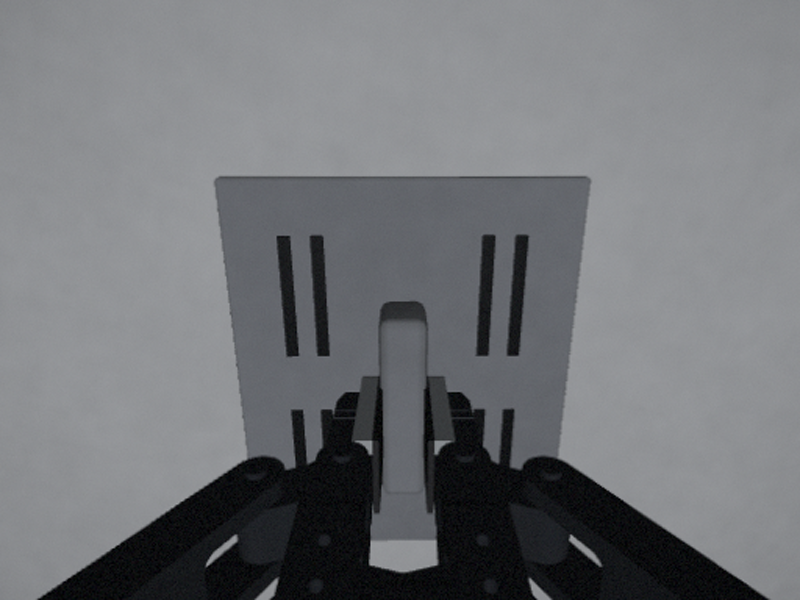

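Run:
```python
from plan import *
Tt=np.load('w5.npy');T=wfc('wrist',dict(eef_pos=Tt[:3,3],tool_rot=R.from_matrix(Tt[:3,:3]).as_quat()))
f=lambda p:np.array([(p[0]+.5)/1.5625-.5,(p[1]+.5)/1.5625-.5])
P=[atz('wrist',f(p),.004,T) for p in((215,178),(590,178))]
for p in P: print(p,(np.linalg.inv(Tt)@np.append(p,1))[:3])
m=np.mean(P,0);print('edge mid tool',(np.linalg.inv(Tt)@np.append(m,1))[:3],np.linalg.norm(P[0]-P[1]))
```

```text
[ 0.4376 -0.0622  0.004 ] [ 0.1798  0.0695 -0.0549]
[ 0.5426 -0.0341  0.004 ] [0.1805 0.0695 0.0539]
edge mid tool [ 0.1802  0.0695 -0.0005] 0.1087371693972292
```

Request:
arm_command:
  moves: [-0.015, 0, 0, 0, 0, 0, 1, -0.03, 0, 0, 0, 0, 0, 1, -0.03, 0, 0, 0, 0, 0, 1, -0.03, 0, 0, 0, 0, 0, 1, -0.03, 0, 0, 0, 0, 0, 1, -0.015, 0, 0, -0.1, 0, 0, 1, 0, 0, 0, -0.1, 0, 0, 1, 0, 0, 0, -0.1, 0, 0, 1, 0, 0, 0, -0.1, 0, 0, 1, 0, 0, 0, 0, 0, 0, 1]

```text
clock: 6.23
eef_pos: [0.5036, -0.1134, 0.3358]
tool_rot: [-0.235, 0.669, 0.237, 0.664]
ft_force: [0.0, -0.0, -2.1]
grip_width: 0.0124
```

```bash
cat > tp.py <<'E'
from plan import *
SX,SY,SZ,SYAW=.545,.1775,.074,41.0
G=np.array([.1845,.0025,0.])
def S():
    M=np.eye(4);M[:3,:3]=R.from_euler('z',SYAW,degrees=True).as_matrix();M[:3,3]=[SX,SY,SZ];return M
def tcp(fx,fz,th,s=0,up=0):
    # front lower edge at (fx,fz) mm in seat frame, tilt th, backed off s mm along the plate
    t=np.radians(th); c=np.array([fx+(55+s)*np.cos(t),0,fz+(55+s)*np.sin(t)+up])/1000
    Rg=Rt(SYAW,th); w=(S()@np.append(c,1))[:3]
    return Rg,w-Rg@G
def where():
    T=tool(bot.get_obs());u=np.linalg.inv(S())@np.append(T[:3,3]+T[:3,:3]@G,1)
    B=S()[:3,:3].T@np.column_stack([T[:3,2],T[:3,1],-T[:3,0]])
    front=u[:3]-.055*B[:,0]; print('cover U in seat mm',u[:3]*1e3,'front edge',front*1e3,'rear',(u[:3]+.055*B[:,0])*1e3,'tilt/roll deg',np.degrees(np.arcsin(B[2,0])),np.degrees(np.arcsin(B[2,1])),'yaw',np.degrees(np.arctan2(B[1,0],B[0,0])))
E
python3 - <<'E'
from tp import *
where()
delta(*tcp(-56,3,18,25,60))
print([tcp(-56,3,18,25,60)[1]])
E
```

```text
cover U in seat mm [-222.9453 -188.7863   77.2723] front edge [-277.9109 -186.86     77.553 ] rear [-167.9798 -190.7125   76.9916] tilt/roll deg -0.29245633958786005 0.32635076478536984 yaw -2.0071220091657773
t 6.23 pos [ 0.5036 -0.1134  0.3358] F [ 0.0292 -0.0485 -2.0714] w 0.0124
rotvec [-0.0357 -0.3191 -0.0002] shift now-axes [-0.0012  0.1962  0.1784] shift goal-axes [0.0559 0.1899 0.1766]
[array([0.5188, 0.1514, 0.3372])]
```

Request:
arm_command:
  moves: [0, 0.033, 0.03, 0, 0, 0, 1, 0, 0.033, 0.03, 0, 0, 0, 1, 0, 0.033, 0.03, 0, 0, 0, 1, 0, 0.033, 0.03, 0, 0, 0, 1, 0, 0.033, 0.03, 0, 0, 0, 1, 0, 0.022, 0.02, 0, 0, 0, 1, 0, 0, 0, -0.036, 0, 0, 1, 0, 0, 0, 0, -0.08, 0, 1, 0, 0, 0, 0, -0.08, 0, 1, 0, 0, 0, 0, -0.08, 0, 1, 0, 0, 0, 0, -0.08, 0, 1, 0, 0, 0, 0, 0, 0, 1, 0, 0, 0, 0, 0, 0, 1]

```text
clock: 7.32
eef_pos: [0.5173, 0.1371, 0.3242]
tool_rot: [-0.19, 0.559, 0.274, 0.759]
ft_force: [0.1, -1.2, -2.2]
grip_width: 0.012
```

Run:
```python
from tp import *
where()
delta(*tcp(-56,3,18,25,60))
o=snap('wrist','w6.png');np.save('w6.npy',tool(o))
a=cv2.imread('pics/w6.png');cv2.imwrite('pics/w6z.png',cv2.resize(a,(800,600),interpolation=cv2.INTER_CUBIC))
snap('scene','s6.png')
a=cv2.imread('pics/s6.png')[110:270,155:335];cv2.imwrite('pics/s6z.png',cv2.resize(a,None,fx=3.6,fy=3.6,interpolation=cv2.INTER_CUBIC))
```

```text
cover U in seat mm [ 8.6313 -8.6539 74.4696] front edge [-43.7397  -6.5189  57.8046] rear [ 61.0023 -10.7888  91.1346] tilt/roll deg 17.637863772518983 1.0262429232572483 yaw -2.3344327274897245
t 7.32 pos [0.5173 0.1371 0.3242] F [ 0.088  -1.1788 -2.16  ] w 0.012
rotvec [-0.0388 -0.006  -0.0063] shift now-axes [-0.0091  0.0104  0.0136] shift goal-axes [-0.0091  0.0098  0.014 ]
```

View pics/w6z.png

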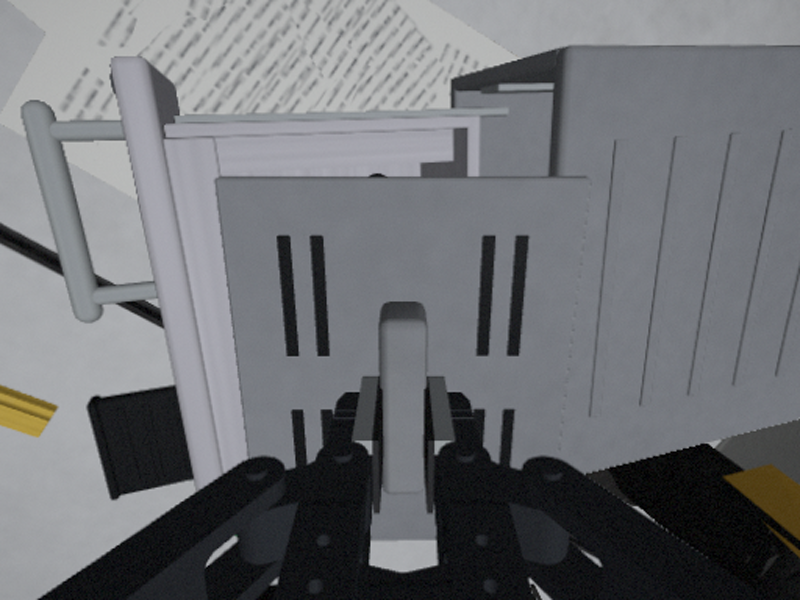

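View pics/s6z.png

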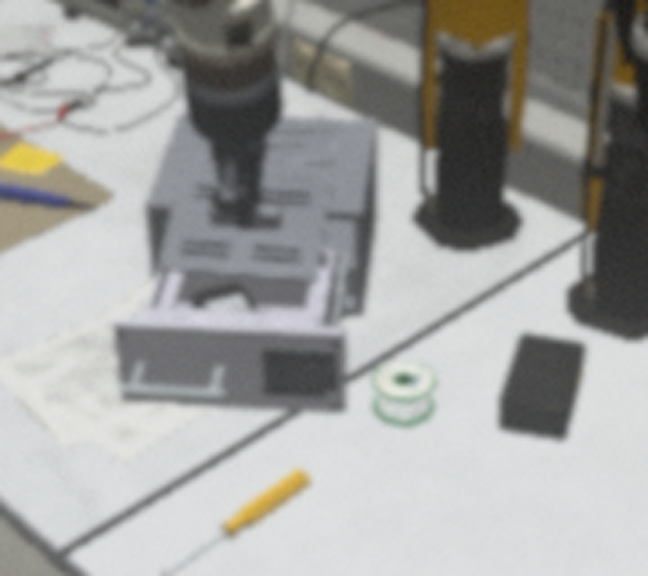

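The hand holds the cover as before, with its corners at (217,178) and (588,178). The tray's left wall, ledge and rear-left corner (467,130) show behind it. I'll check the seat estimate in this view.

Run:
```python
from ov import *
Tt=np.load('w6.npy');T=wfc('wrist',dict(eef_pos=Tt[:3,3],tool_rot=R.from_matrix(Tt[:3,:3]).as_quat()))
im=cv2.imread('pics/w6.png');k=3;off=(60,30)
im=cv2.resize(im[30:230,60:320],None,fx=k,fy=k,interpolation=cv2.INTER_CUBIC)
draw(im,'wrist',T,seatpose(.545,.1775,41),segs,k,off)
cv2.imwrite('pics/ov6.png',im)
```

```text
(no output)
```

View pics/ov6.png

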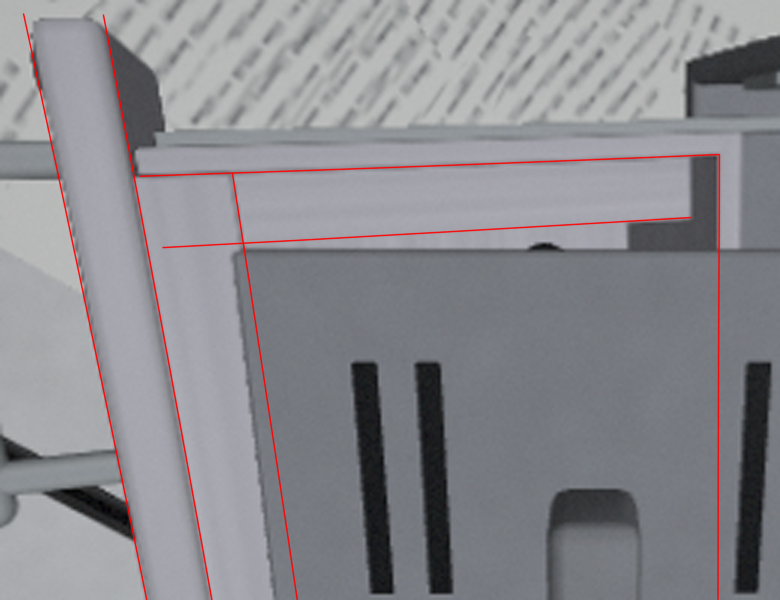

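Request:
arm_command:
  moves: [-0.004, 0.0104, 0.0136, -0.039, -0.006, -0.006, 1, 0, 0, 0, 0, 0, 0, 1, 0, 0, 0, 0, 0, 0, 1]

```text
clock: 7.67
eef_pos: [0.5211, 0.1525, 0.3317]
tool_rot: [-0.206, 0.553, 0.282, 0.756]
ft_force: [-0.4, 0.1, -2.2]
grip_width: 0.0119
```

Run:
```python
from tp import *
where()
delta(*tcp(-56,3,18,25,20))
```

```text
cover U in seat mm [21.3224 -0.5434 81.7945] front edge [-31.1022  -0.4721  65.1615] rear [73.747  -0.6146 98.4275] tilt/roll deg 17.60291397456817 0.056556982804282056 yaw -0.07789064728765925
t 7.67 pos [0.5211 0.1525 0.3317] F [-0.3861  0.0687 -2.163 ] w 0.0119
rotvec [-0.0013 -0.0069 -0.0006] shift now-axes [ 0.0321  0.0006 -0.0128] shift goal-axes [ 0.032   0.0007 -0.013 ]
```

Request:
arm_command:
  moves: [0.01, 0, -0.004, -0.001, -0.007, 0, 1, 0.01, 0, -0.004, 0, 0, 0, 1, 0.01, 0, -0.004, 0, 0, 0, 1, 0.01, 0, -0.004, 0, 0, 0, 1, 0.008, 0, -0.003, 0, 0, 0, 1, 0, 0, 0, 0, 0, 0, 1, 0, 0, 0, 0, 0, 0, 1]

```text
clock: 8.25
eef_pos: [0.5199, 0.149, 0.2771]
tool_rot: [-0.204, 0.554, 0.281, 0.757]
ft_force: [-0.7, -0.2, -2.5]
grip_width: 0.0122
```

Run:
```python
from tp import *
where()
delta(*tcp(-56,3,18,0,0))
```

```text
cover U in seat mm [18.2159 -2.576  27.23  ] front edge [-34.2052  -2.2216  10.5898] rear [70.6371 -2.9304 43.8702] tilt/roll deg 17.610777508043714 0.11436499900623995 yaw -0.3873129183908289
t 8.25 pos [0.5199 0.149  0.2771] F [-0.7118 -0.1568 -2.5391] w 0.0122
rotvec [-0.0064 -0.0068 -0.    ] shift now-axes [ 0.0003  0.0024 -0.0243] shift goal-axes [ 0.0001  0.0026 -0.0243]
```

Now I'll slide it in along the plate.

Request:
arm_command:
  moves: [0, 0.0024, -0.005, -0.006, -0.007, 0, 1, 0, 0, -0.006, 0, 0, 0, 1, 0, 0, -0.006, 0, 0, 0, 1, 0, 0, -0.005, 0, 0, 0, 1, 0, 0, -0.001, 0, 0, 0, 1, 0, 0, 0, 0, 0, 0, 1]

```text
clock: 8.75
eef_pos: [0.5004, 0.1349, 0.2712]
tool_rot: [-0.206, 0.549, 0.283, 0.759]
ft_force: [0.1, 0.4, -1.9]
grip_width: 0.0125
```

Run:
```python
from tp import *
where()
delta(*tcp(-56,3,18,0,0))
o=snap('wrist','w7.png');np.save('w7.npy',tool(o))
a=cv2.imread('pics/w7.png');cv2.imwrite('pics/w7z.png',cv2.resize(a,(800,600),interpolation=cv2.INTER_CUBIC))
snap('scene','s7.png')
a=cv2.imread('pics/s7.png')[130:260,175:305];cv2.imwrite('pics/s7z.png',cv2.resize(a,None,fx=4.5,fy=4.5,interpolation=cv2.INTER_CUBIC))
```

```text
cover U in seat mm [-4.1279 -0.643  21.9188] front edge [-56.3904  -0.6206   4.7831] rear [48.1345 -0.6655 39.0545] tilt/roll deg 18.153202744793333 -0.07252030739672145 yaw -0.024616189766127825
t 8.75 pos [0.5004 0.1349 0.2712] F [ 0.1368  0.3612 -1.9287] w 0.0125
rotvec [-0.0004  0.0027  0.0015] shift now-axes [0.002  0.0004 0.0003] shift goal-axes [0.002  0.0004 0.0003]
```

View pics/w7z.png

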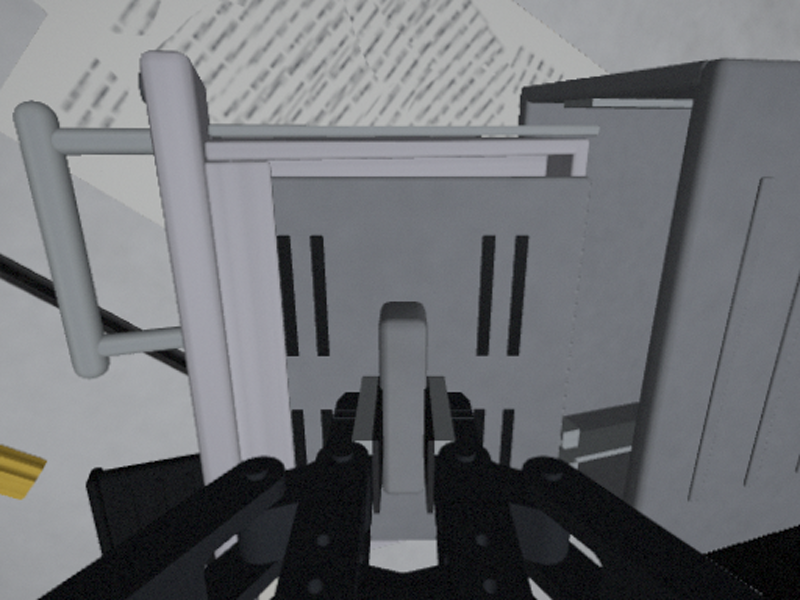

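View pics/s7z.png

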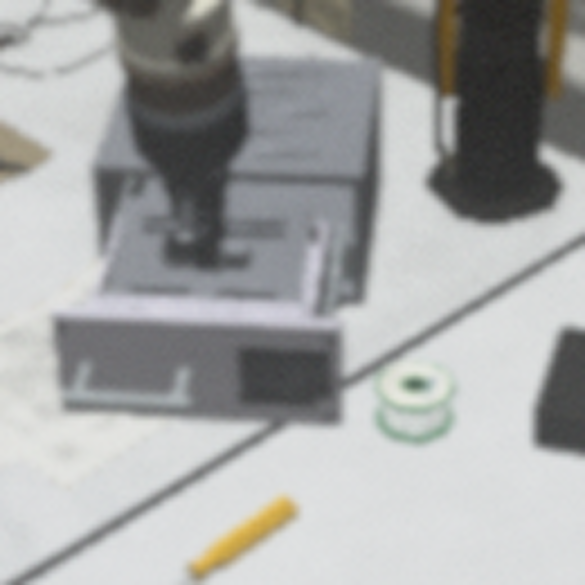

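Request:
arm_command:
  moves: [0.0035, 0, 0.0096, 0, 0.0524, 0, 1, 0.0031, 0, 0.0096, 0, 0.0524, 0, 1, 0.0031, 0, 0.0096, 0, 0.0524, 0, 1, 0, 0, 0, 0, 0, 0, 1]

```text
clock: 9.18
eef_pos: [0.5248, 0.1554, 0.2709]
tool_rot: [-0.228, 0.608, 0.265, 0.713]
ft_force: [0.6, -0.4, -2.1]
grip_width: 0.0123
```

Run:
```python
from tp import *
where()
for th in (6,2,0):delta(*tcp(-56,2,th,0,0))
```

```text
cover U in seat mm [-0.8283 -1.499  14.7201] front edge [-55.1473  -1.4316   6.092 ] rear [53.4907 -1.5664 23.3481] tilt/roll deg 9.025438917768705 -0.17254056351752678 yaw -0.07108758824455629
t 9.18 pos [0.5248 0.1554 0.2709] F [ 0.6164 -0.3714 -2.053 ] w 0.0123
rotvec [-0.0013  0.0528  0.0032] shift now-axes [0.0071 0.0009 0.0082] shift goal-axes [0.0066 0.0009 0.0085]
t 9.18 pos [0.5248 0.1554 0.2709] F [ 0.6164 -0.3714 -2.053 ] w 0.0123
rotvec [-0.0014  0.1226  0.0032] shift now-axes [0.012  0.001  0.0207] shift goal-axes [0.0094 0.0009 0.022 ]
t 9.18 pos [0.5248 0.1554 0.2709] F [ 0.6164 -0.3714 -2.053 ] w 0.0123
rotvec [-0.0015  0.1575  0.0031] shift now-axes [0.0148 0.001  0.0268] shift goal-axes [0.0104 0.0009 0.0288]
```

Request:
arm_command:
  moves: [0.005, 0.0005, 0.0065, -0.001, 0.041, 0.003, 1, 0.0045, 0.0005, 0.007, 0, 0.041, 0, 1, 0.0035, 0, 0.0073, 0, 0.041, 0, 1, 0, 0, 0, 0, 0, 0, 1, 0, 0, 0, 0, 0, 0, 1]

```text
clock: 9.6
eef_pos: [0.5423, 0.1717, 0.2604]
tool_rot: [-0.243, 0.649, 0.252, 0.675]
ft_force: [-0.0, -0.4, -1.7]
grip_width: 0.0124
```

Run:
```python
from tp import *
where()
for th in (0,):delta(*tcp(-56,0.5,th,0,0))
```

```text
cover U in seat mm [ 1.2921 -0.1944  2.0422] front edge [-53.666   -0.221   -0.1042] rear [56.2502 -0.1678  4.1887] tilt/roll deg 2.2366258021911443 -0.02818546675431573 yaw 0.02775027224877376
t 9.6 pos [0.5423 0.1717 0.2604] F [-0.046  -0.4055 -1.6848] w 0.0124
rotvec [0.0005 0.039  0.0005] shift now-axes [0.0016 0.0001 0.0048] shift goal-axes [0.0014 0.0001 0.0049]
```

Request:
arm_command:
  moves: [0.001, 0, 0.0024, 0, 0.02, 0, 1, 0.001, 0, 0.0024, 0, 0.02, 0, 1, 0, 0, 0, 0, 0, 0, 1, 0, 0, 0, 0, 0, 0, 1]

```text
clock: 9.93
eef_pos: [0.5452, 0.174, 0.2591]
tool_rot: [-0.248, 0.663, 0.247, 0.662]
ft_force: [0.4, 0.0, -1.6]
grip_width: 0.0123
```

Run:
```python
from tp import *
where()
delta(*tcp(-56,0,0,0,0))
o=snap('wrist','w8.png');np.save('w8.npy',tool(o))
a=cv2.imread('pics/w8.png');cv2.imwrite('pics/w8z.png',cv2.resize(a,(800,600),interpolation=cv2.INTER_CUBIC))
```

```text
cover U in seat mm [-2.2533 -0.4183  0.6144] front edge [-57.2533  -0.387    0.6472] rear [52.7466 -0.4495  0.5815] tilt/roll deg -0.034224665704966024 -0.03416154383372354 yaw -0.03254578006848727
t 9.93 pos [0.5452 0.174  0.2591] F [ 0.421   0.0268 -1.5994] w 0.0123
rotvec [-0.0006 -0.0006  0.0006] shift now-axes [0.0006 0.0003 0.0011] shift goal-axes [0.0006 0.0003 0.0011]
```

View pics/w8z.png

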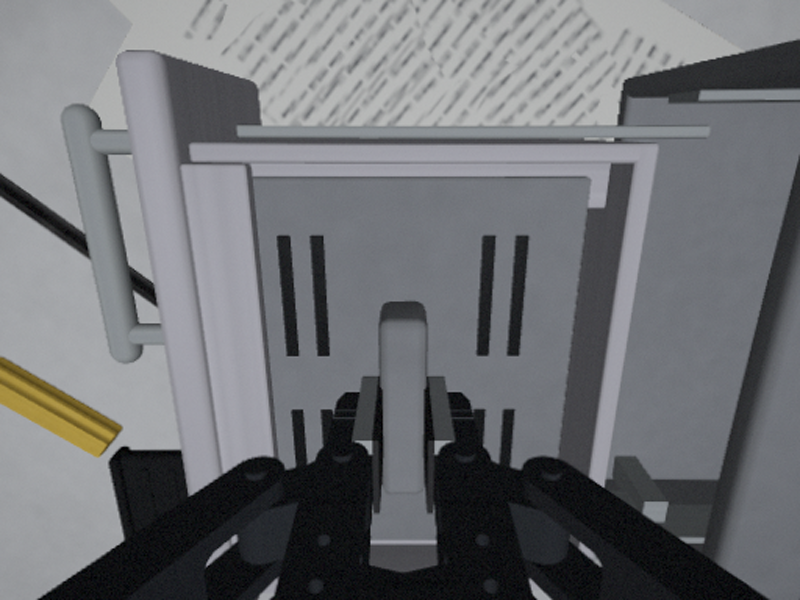

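Request:
arm_command:
  moves: [0.001, 0.0003, 0.001, 0, 0, 0, 1, 0.001, 0, 0.001, 0, 0, 0, 1, 0, 0, 0, 0, 0, 0, 1]

```text
clock: 10.23
eef_pos: [0.5465, 0.1753, 0.2589]
tool_rot: [-0.247, 0.662, 0.247, 0.663]
ft_force: [0.1, 0.4, -2.5]
grip_width: 0.0122
```

Run:
```python
from tp import *
where()
delta(*tcp(-55.5,0,0,0,0))
```

```text
cover U in seat mm [ 0.1029 -0.3988  0.3791] front edge [-54.897   -0.3338   0.2667] rear [55.1027 -0.4638  0.4916] tilt/roll deg 0.11717139019853642 -0.07891208564036754 yaw -0.06772254377549952
t 10.23 pos [0.5465 0.1753 0.2589] F [ 0.1462  0.3816 -2.5386] w 0.0122
rotvec [-0.0012  0.002   0.0014] shift now-axes [ 0.0004  0.0001 -0.0002] shift goal-axes [ 0.0004  0.0001 -0.0002]
```

Request:
arm_command:
  moves: [0.002, 0, 0, 0, 0, 0, 1, 0.002, 0, 0, 0, 0, 0, 1, 0.001, 0, 0, 0, 0, 0, 1]

```text
clock: 10.48
eef_pos: [0.5473, 0.1761, 0.2585]
tool_rot: [-0.247, 0.659, 0.248, 0.666]
ft_force: [-1.5, -0.9, 0.9]
grip_width: 0.0121
```

Run:
```python
from tp import *
where()
delta(*tcp(-55.5,0,0,0,0))
```

```text
cover U in seat mm [ 2.5334 -0.5668  0.0044] front edge [-52.4641  -0.5236  -0.5104] rear [57.531  -0.6101  0.5192] tilt/roll deg 0.5362622742584121 -0.14839620930717579 yaw -0.0450526672696975
t 10.48 pos [0.5473 0.1761 0.2585] F [-1.4775 -0.8622  0.8631] w 0.0121
rotvec [-0.0008  0.0094  0.0026] shift now-axes [-0.      0.0001 -0.0013] shift goal-axes [ 0.      0.0001 -0.0013]
```

Request:
arm_command:
  moves: [0.002, 0, -0.001, 0, 0.01, 0, 1, 0.001, 0, -0.001, 0, 0.004, 0, 1, 0, 0, 0, 0, 0, 0, 1]

```text
clock: 10.73
eef_pos: [0.5473, 0.1762, 0.2585]
tool_rot: [-0.248, 0.66, 0.247, 0.664]
ft_force: [-0.3, -0.2, -2.6]
grip_width: 0.0122
```

Run:
```python
from tp import *
where()
delta(*tcp(-55.5,0,0,0,0))
```

```text
cover U in seat mm [ 1.6871 -0.7024 -0.0211] front edge [-53.3124  -0.7086  -0.2507] rear [56.6866 -0.6962  0.2085] tilt/roll deg 0.23914947973470765 -0.21120804574614957 yaw 0.006462314955726094
t 10.73 pos [0.5473 0.1762 0.2585] F [-0.2611 -0.2    -2.5888] w 0.0122
rotvec [0.0001 0.0042 0.0037] shift now-axes [-0.      0.     -0.0014] shift goal-axes [-0.      0.     -0.0014]
```

Request:
arm_command:
  moves: [0.002, 0, -0.0012, 0, 0.006, 0.003, 1, 0.001, 0, 0, 0, 0, 0, 1, 0, 0, 0, 0, 0, 0, 0.4, 0, 0, 0, 0, 0, 0, 0.4, 0, 0, 0, 0, 0, 0, 0.4, 0, 0, 0, 0, 0, 0, 0.4]

```text
clock: 11.23
eef_pos: [0.5477, 0.1757, 0.2574]
tool_rot: [-0.248, 0.661, 0.247, 0.664]
ft_force: [0.1, -0.1, -0.4]
grip_width: 0.0258
```

Run:
```python
from tp import *
where()
delta(*tcp(-55.5,0,0,0,0))
o=snap('wrist','w9.png');np.save('w9.npy',tool(o))
a=cv2.imread('pics/w9.png');cv2.imwrite('pics/w9z.png',cv2.resize(a,(800,600),interpolation=cv2.INTER_CUBIC))
```

```text
cover U in seat mm [ 1.3431 -1.0663 -1.1487] front edge [-53.6567  -1.0698  -1.3078] rear [56.3428 -1.0628 -0.9896] tilt/roll deg 0.1657076502984787 -0.14055742600221466 yaw 0.00360551336271824
t 11.23 pos [0.5477 0.1757 0.2574] F [ 0.1104 -0.1116 -0.4263] w 0.0258
rotvec [0.0001 0.0029 0.0025] shift now-axes [-0.0011  0.0006 -0.0013] shift goal-axes [-0.0011  0.0006 -0.0013]
```

View pics/w9z.png

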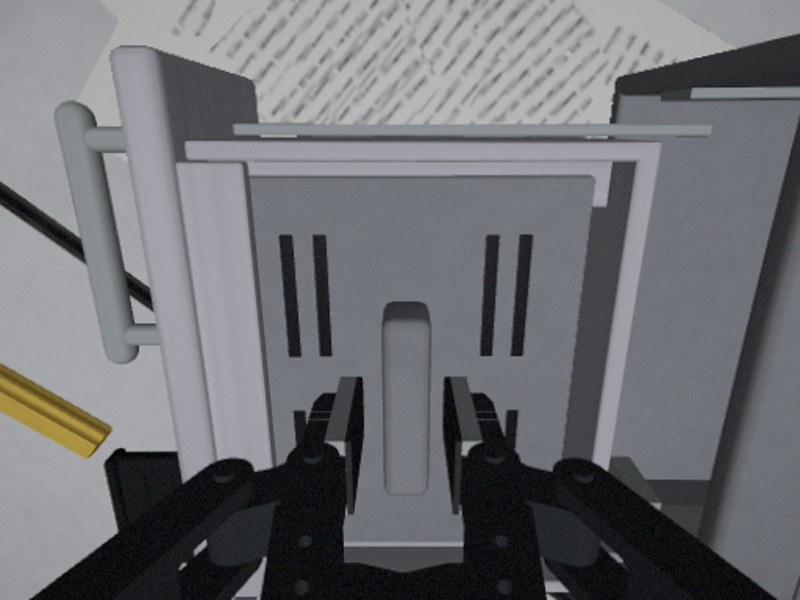

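Request:
arm_command:
  moves: [-0.01, 0, 0, 0, 0, 0, 0.4, -0.025, 0, 0, 0, 0, 0, 0.4, -0.03, 0, 0, 0, 0, 0, 0.4, -0.03, 0, 0, 0, 0, 0, 1, -0.03, 0, -0.03, 0, 0, 0, 1, 0, 0, -0.04, 0, 0, 0, 1, 0, 0, -0.04, 0, 0, 0, 1, 0, 0, 0, 0, 0, 0, 1, 0, 0, 0, 0, 0, 0, 1]

```text
clock: 12.03
eef_pos: [0.4612, 0.1018, 0.3881]
tool_rot: [-0.249, 0.663, 0.247, 0.661]
ft_force: [0.9, 0.9, 0.2]
grip_width: 0.0
```

Run:
```python
from ov import *; from plan import *
o=snap('wrist','w10.png');np.save('w10.npy',tool(o));print(tool(o),o['clock'],o['grip_width'])
a=cv2.imread('pics/w10.png');a=cv2.resize(a,(800,600),interpolation=cv2.INTER_CUBIC);cv2.imwrite('pics/w10z.png',a)
b=a.copy();T=wfc('wrist',o);draw(b,'wrist',T,seatpose(.545,.1775,41),segs,1.5625)
C=seatpose(.545,.1775,41);C[2,3]+=.014;draw(b,'wrist',T,C,cov,1.5625);cv2.imwrite('pics/w10o.png',b)
```

```text
[[-0.0013 -0.6571  0.7538  0.4612]
 [-0.0034  0.7538  0.6571  0.1018]
 [-1.     -0.0017 -0.0032  0.3881]
 [ 0.      0.      0.      1.    ]] 12.0333 4.97920949020054e-05
```

View pics/w10z.png

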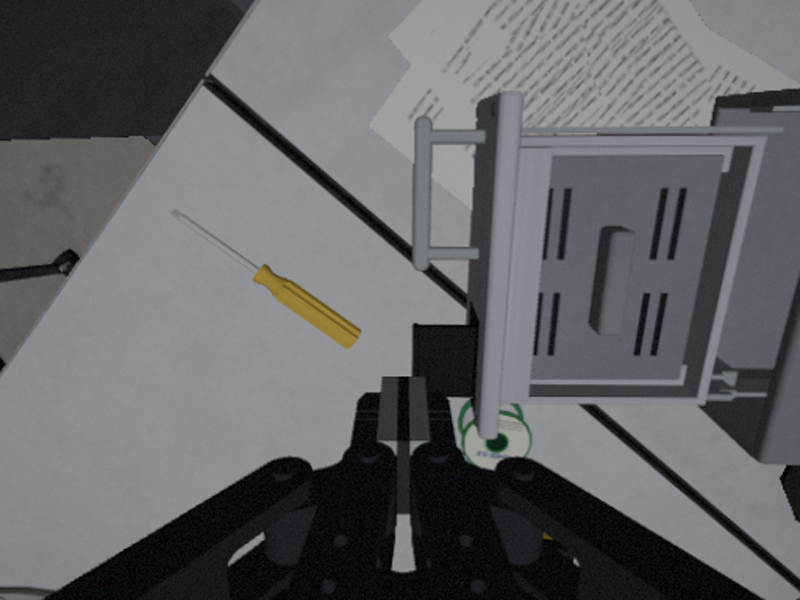

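View pics/w10o.png

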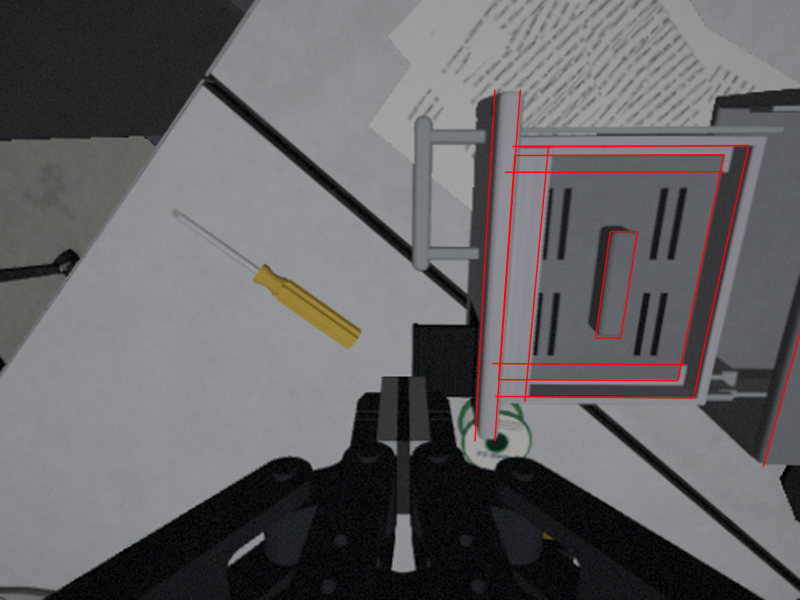

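Run:
```python
from tp import *
Tt=np.load('w10.npy');T=wfc('wrist',dict(eef_pos=Tt[:3,3],tool_rot=R.from_matrix(Tt[:3,:3]).as_quat()))
f=lambda p:np.array([(p[0]+.5)/1.5625-.5,(p[1]+.5)/1.5625-.5])
for p in((414,324),(413,396)):
    w=atz('wrist',f(p),.070,T);print(w,(np.linalg.inv(S())@np.append(w,1))[:3]*1e3)
# also w3 corners (800x600)
Tt=np.load('w3.npy');T3=wfc('wrist',dict(eef_pos=Tt[:3,3],tool_rot=R.from_matrix(Tt[:3,:3]).as_quat()))
for p,q in(((401,375),(414,324)),((436,432),(413,396))):
    w=atz('wrist',f(p),.070,T3);print(w,(np.linalg.inv(S())@np.append(w,1))[:3]*1e3)
    x,e=tri([ray('wrist',f(p),T3),ray('wrist',f(q),T)]);print('tri',x,e)
```

```text
[0.4858 0.0816 0.07  ] [-107.6247  -33.5068   -4.    ]
[0.5185 0.0436 0.07  ] [-107.8313  -83.7209   -4.    ]
[0.4852 0.0785 0.07  ] [-110.1231  -35.513    -4.    ]
tri [0.4839 0.0837 0.0788] [np.float64(0.0006979459871704285), np.float64(0.0006979459871704748)]
[0.5172 0.0407 0.07  ] [-110.7804  -85.0227   -4.    ]
tri [0.515  0.0475 0.0798] [np.float64(0.00034001082820655186), np.float64(0.0003400108282065634)]
```

```bash
cat >> tp.py <<'E'
def tipgoal(x,y,zw,th=30):
    Rg=Rt(SYAW,th); w=(S()@np.array([x/1e3,y/1e3,0,1]))[:3]; w[2]=zw
    return Rg,w-Rg@np.array([.173,0,0])
def tip():
    T=tool(bot.get_obs());p=T[:3,3]+T[:3,:3]@np.array([.173,0,0]);u=np.linalg.inv(S())@np.append(p,1)
    print('tip seat xy mm',u[:2]*1e3,'z world mm',p[2]*1e3)
E
python3 - <<'E'
from tp import *
tip();delta(*tipgoal(-84,-59.5,.12))
E
```

```text
tip seat xy mm [-113.6745   -2.2784] z world mm 215.00070952715313
t 12.08 pos [0.4611 0.1019 0.388 ] F [-0.6658 -0.5638 -0.2102] w 0.0001
rotvec [ 0.002  -0.5281  0.0009] shift now-axes [ 0.1185 -0.0572 -0.0572] shift goal-axes [ 0.0735 -0.0575 -0.109 ]
```

Request:
arm_command:
  moves: [0.02, -0.014, -0.014, 0, 0, 0, 1, 0.02, -0.014, -0.014, 0, 0, 0, 1, 0.02, -0.014, -0.014, 0, 0, 0, 1, 0.02, -0.014, -0.014, 0, 0, 0, 1, 0.02, 0, 0, 0, 0, 0, 1, 0.008, 0, 0, 0, 0, 0, 1, 0, 0, 0, 0, -0.105, 0, 1, 0, 0, 0, 0, -0.105, 0, 1, 0, 0, 0, 0, -0.105, 0, 1, 0, 0, 0, 0, -0.105, 0, 1, 0, 0, 0, 0, -0.105, 0, 1, 0, 0, 0, 0, 0, 0, 1, 0, 0, 0, 0, 0, 0, 1]

```text
clock: 13.17
eef_pos: [0.469, 0.0266, 0.2798]
tool_rot: [-0.177, 0.455, 0.31, 0.816]
ft_force: [0.0, -0.3, 0.2]
grip_width: -0.0001
```

Run:
```python
from tp import *
tip();delta(*tipgoal(-84,-59.5,.09))
o=snap('wrist','w11.png');np.save('w11.npy',tool(o))
a=cv2.imread('pics/w11.png');cv2.imwrite('pics/w11z.png',cv2.resize(a,(800,600),interpolation=cv2.INTER_CUBIC))
```

```text
tip seat xy mm [-65.8157 -63.4666] z world mm 132.37729204487553
t 13.17 pos [0.469  0.0266 0.2798] F [ 0.024  -0.2812  0.199 ] w -0.0001
rotvec [ 0.0155  0.027  -0.003 ] shift now-axes [ 0.0267  0.0049 -0.0329] shift goal-axes [ 0.0275  0.0045 -0.0323]
```

View pics/w11z.png

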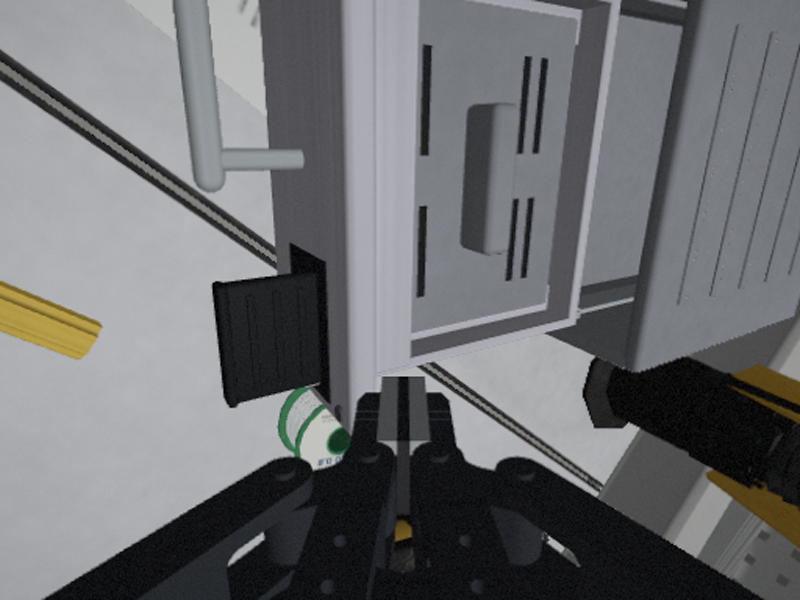

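Run:
```python
from tp import *
delta(*tipgoal(-86,-59.5,.095,20))
```

```text
t 13.22 pos [0.4692 0.0267 0.2799] F [-0.1212 -0.3539 -0.4017] w 0.0006
rotvec [ 0.0159  0.2013 -0.0018] shift now-axes [ 0.0248  0.0045 -0.0023] shift goal-axes [0.0247 0.0045 0.0027]
```

Request:
arm_command:
  moves: [0, 0, 0, 0.016, 0.1, 0, 1, 0, 0, 0, 0, 0.1, 0, 1, 0.012, 0.0045, 0.0015, 0, 0, 0, 1, 0.01, 0, 0.001, 0, 0, 0, 1, 0, 0, 0, 0, 0, 0, 1, 0, 0, 0, 0, 0, 0, 1]

```text
clock: 13.72
eef_pos: [0.4774, 0.039, 0.2613]
tool_rot: [-0.205, 0.544, 0.287, 0.761]
ft_force: [0.4, -0.1, -0.5]
grip_width: 0.0
```

Run:
```python
from tp import *
tip();delta(*tipgoal(-86,-59.5,.075,20))
o=snap('wrist','w12.png');np.save('w12.npy',tool(o))
a=cv2.imread('pics/w12.png');cv2.imwrite('pics/w12z.png',cv2.resize(a,(800,600),interpolation=cv2.INTER_CUBIC))
```

```text
tip seat xy mm [-85.8047 -59.7678] z world mm 97.68843800646665
t 13.72 pos [0.4774 0.039  0.2613] F [ 0.4234 -0.0856 -0.4548] w 0.0
rotvec [ 0.0047 -0.0188 -0.0025] shift now-axes [ 0.0214  0.0007 -0.0108] shift goal-axes [ 0.0212  0.0007 -0.0112]
```

View pics/w12z.png

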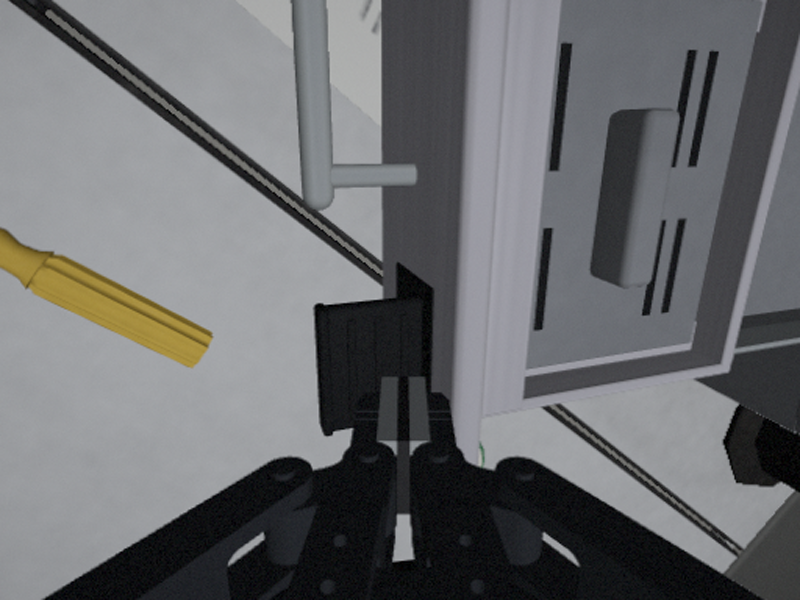

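Request:
arm_command:
  moves: [0.008, 0.0007, -0.004, 0.005, -0.019, -0.002, 1, 0.008, 0, -0.0035, 0, 0, 0, 1, 0.007, 0, -0.003, 0, 0, 0, 1, 0.005, 0, -0.002, 0, 0, 0, 1, 0, 0, 0, 0, 0, 0, 1]

```text
clock: 14.18
eef_pos: [0.4763, 0.0373, 0.2311]
tool_rot: [-0.201, 0.536, 0.286, 0.769]
ft_force: [-1.3, 0.1, 4.1]
grip_width: 0.0001
```

Run:
```python
from tp import *
tip();delta(*tipgoal(-86,-59.5,.054,20))
```

```text
tip seat xy mm [-84.0567 -61.1399] z world mm 68.72813939837927
t 14.18 pos [0.4763 0.0373 0.2311] F [-1.2561  0.1131  4.0902] w 0.0001
rotvec [0.0001 0.0037 0.0024] shift now-axes [ 0.0131  0.0013 -0.0063] shift goal-axes [ 0.0132  0.0012 -0.0062]
```

Request:
arm_command:
  moves: [0.006, 0.001, -0.003, 0, 0, 0, 1, 0.006, 0, -0.002, 0, 0, 0, 1, 0.004, 0, -0.001, 0, 0, 0, 1, 0, 0, 0, 0, 0, 0, 1]

```text
clock: 14.52
eef_pos: [0.4767, 0.0378, 0.216]
tool_rot: [-0.201, 0.534, 0.286, 0.77]
ft_force: [-2.1, -0.4, 6.0]
grip_width: -0.0
```

Run:
```python
from tp import *
tip();delta(*tipgoal(-86,-59.5,.053,20))
```

```text
tip seat xy mm [-82.7878 -61.26  ] z world mm 53.867185534188316
t 14.52 pos [0.4767 0.0378 0.216 ] F [-2.13   -0.3547  5.9751] w -0.0
rotvec [0.0003 0.008  0.0037] shift now-axes [-0.0003  0.0011 -0.0019] shift goal-axes [-0.0003  0.0011 -0.0019]
```

Request:
arm_command:
  moves: [0.003, 0, -0.002, 0, 0, 0, 1, 0.003, 0, -0.001, 0, 0, 0, 1, 0, 0, 0, 0, 0, 0, 1]

```text
clock: 14.77
eef_pos: [0.4784, 0.0388, 0.2138]
tool_rot: [-0.2, 0.529, 0.289, 0.773]
ft_force: [-4.1, 0.3, 6.3]
grip_width: -0.0
```

Run:
```python
from tp import *
tip();delta(*tipgoal(-86,-59.5,.053,20))
o=snap('wrist','w13.png');np.save('w13.npy',tool(o))
a=cv2.imread('pics/w13.png');cv2.imwrite('pics/w13z.png',cv2.resize(a,(800,600),interpolation=cv2.INTER_CUBIC))
snap('scene','s13.png')
a=cv2.imread('pics/s13.png')[130:260,175:305];cv2.imwrite('pics/s13z.png',cv2.resize(a,None,fx=4.5,fy=4.5,interpolation=cv2.INTER_CUBIC))
```

```text
tip seat xy mm [-78.7224 -61.3514] z world mm 52.49095122377648
t 14.77 pos [0.4784 0.0388 0.2138] F [-4.0724  0.2758  6.2643] w -0.0
rotvec [0.0032 0.0207 0.002 ] shift now-axes [-0.0031  0.0015 -0.003 ] shift goal-axes [-0.003   0.0015 -0.0031]
```

View pics/w13z.png

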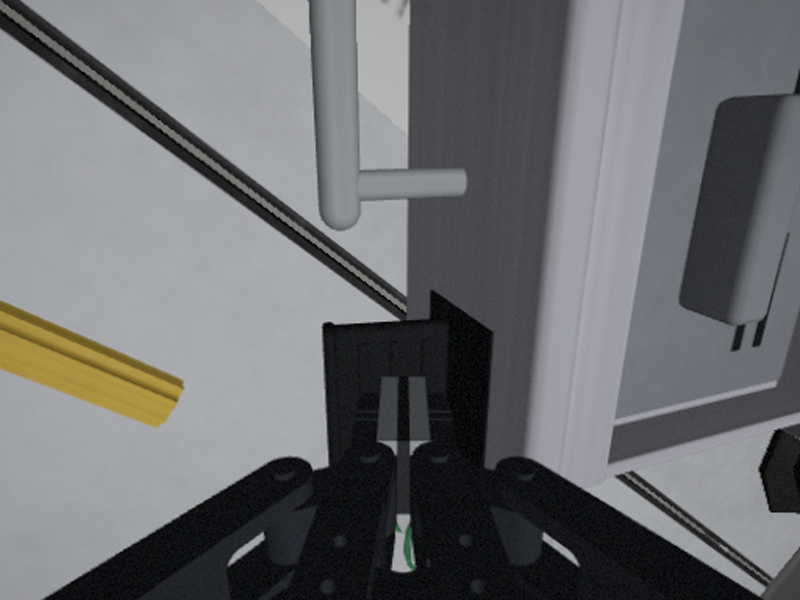

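View pics/s13z.png

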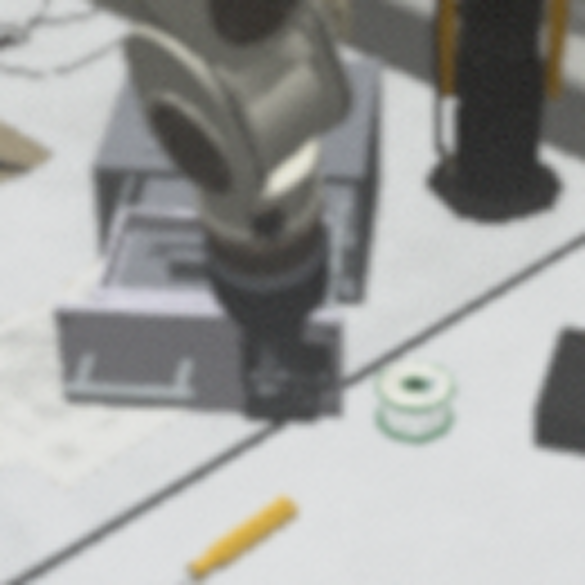

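Request:
arm_command:
  moves: [0.0036, 0, 0.005, 0, 0.01, 0, 1, 0.0036, 0, 0.005, 0, 0.005, 0, 1, 0.0036, 0, 0.005, 0, 0, 0, 1, 0.0036, 0, 0.005, 0, 0, 0, 1]

```text
clock: 15.2
eef_pos: [0.4978, 0.0556, 0.2132]
tool_rot: [-0.201, 0.531, 0.289, 0.771]
ft_force: [-3.8, 0.4, 8.6]
grip_width: 0.0002
```

Run:
```python
from tp import *
tip();delta(*tipgoal(-86,-59.5,.053,20))
o=snap('wrist','w14.png');np.save('w14.npy',tool(o))
a=cv2.imread('pics/w14.png');cv2.imwrite('pics/w14z.png',cv2.resize(a,(800,600),interpolation=cv2.INTER_CUBIC))
```

```text
tip seat xy mm [-53.9888 -61.3869] z world mm 51.52395617633152
t 15.2 pos [0.4978 0.0556 0.2132] F [-3.7911  0.3922  8.5933] w 0.0002
rotvec [0.0043 0.0151 0.0018] shift now-axes [-0.0128  0.0017 -0.0268] shift goal-axes [-0.0124  0.0016 -0.027 ]
```

View pics/w14z.png

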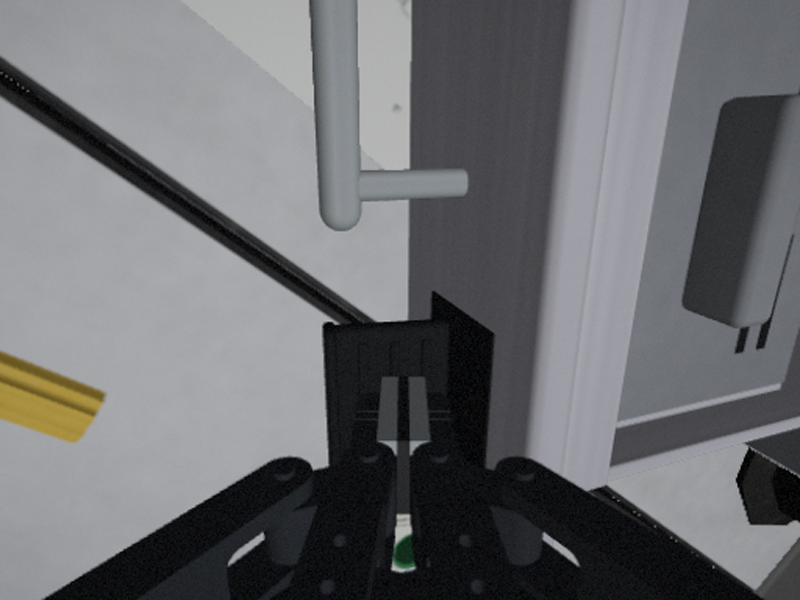

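Request:
arm_command:
  moves: [0.0034, 0, 0.007, 0, 0.005, 0, 1, 0.0034, 0, 0.007, 0, 0, 0, 1, 0.0034, 0, 0.007, 0, 0, 0, 1, 0.0034, 0, 0.007, 0, 0, 0, 1, 0.0034, 0, 0.007, 0, 0, 0, 1, 0.0034, 0, 0.007, 0, 0, 0, 1]

```text
clock: 15.75
eef_pos: [0.5353, 0.088, 0.2149]
tool_rot: [-0.201, 0.53, 0.289, 0.772]
ft_force: [-3.4, -0.2, 6.1]
grip_width: 0.0005
```

Run:
```python
from tp import *
tip();delta(*tipgoal(-86,-59.5,.053,20))
o=snap('wrist','w15.png');np.save('w15.npy',tool(o))
a=cv2.imread('pics/w15.png');cv2.imwrite('pics/w15z.png',cv2.resize(a,(800,600),interpolation=cv2.INTER_CUBIC))
```

```text
tip seat xy mm [ -4.0782 -61.5988] z world mm 53.39819988575828
t 15.75 pos [0.5353 0.088  0.2149] F [-3.4284 -0.152   6.1092] w 0.0005
rotvec [0.0054 0.0172 0.0026] shift now-axes [-0.0289  0.002  -0.0736] shift goal-axes [-0.0277  0.0017 -0.0741]
```

View pics/w15z.png

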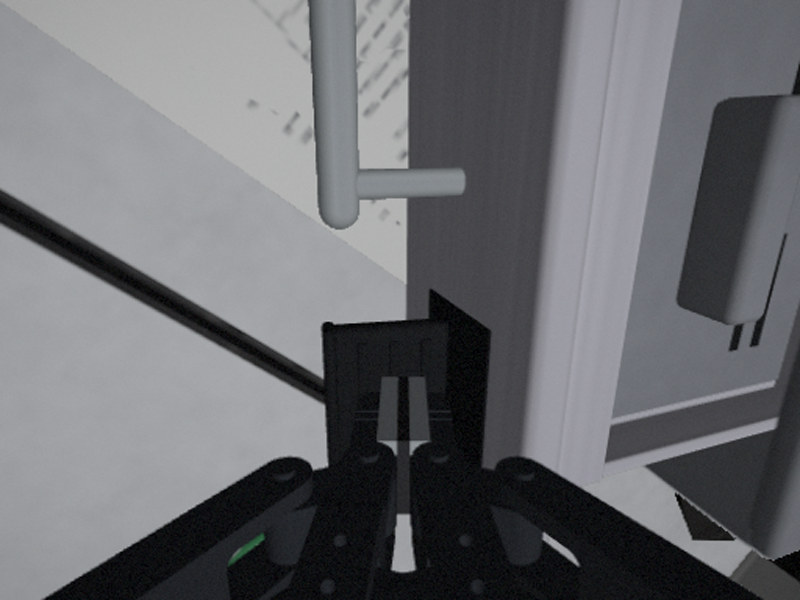

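Request:
arm_command:
  moves: [0.0034, 0, 0.0035, 0, -0.02, 0, 1, 0.0034, 0, 0.0035, 0, -0.02, 0, 1, 0.0035, 0, 0.0035, 0, -0.02, 0, 1, 0.0036, 0, 0.0034, 0, -0.02, 0, 1, 0.0037, 0, 0.0033, 0, -0.02, 0, 1]

```text
clock: 16.22
eef_pos: [0.5558, 0.1052, 0.211]
tool_rot: [-0.186, 0.485, 0.3, 0.8]
ft_force: [-2.4, -0.4, 4.9]
grip_width: -0.0002
```

Run:
```python
from tp import *
tip();delta(*tipgoal(-86,-59.5,.053,20))
o=snap('wrist','w16.png');np.save('w16.npy',tool(o))
a=cv2.imread('pics/w16.png');cv2.imwrite('pics/w16z.png',cv2.resize(a,(800,600),interpolation=cv2.INTER_CUBIC))
```

```text
tip seat xy mm [ 40.3744 -62.0671] z world mm 57.483899330859735
t 16.22 pos [0.5558 0.1052 0.211 ] F [-2.4264 -0.368   4.9164] w -0.0002
rotvec [0.0085 0.1296 0.003 ] shift now-axes [-0.0528  0.0028 -0.0919] shift goal-axes [-0.0405  0.0022 -0.0979]
```

View pics/w16z.png

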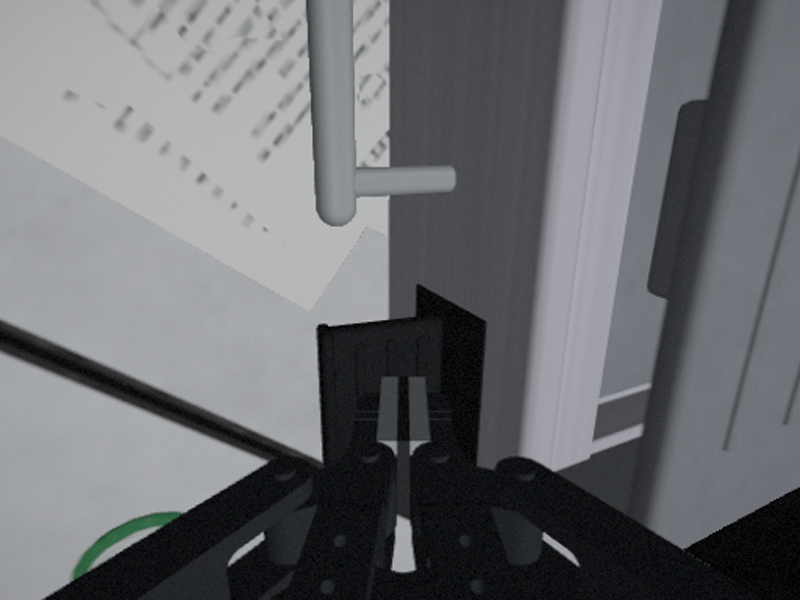

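Request:
arm_command:
  moves: [0.0028, 0, 0.0042, 0, 0, 0, 1, 0.0028, 0, 0.0042, 0, 0, 0, 1, 0.0028, 0, 0.0042, 0, 0, 0, 1, 0.0024, 0, 0.0035, 0, 0, 0, 1]

```text
clock: 16.6
eef_pos: [0.5715, 0.1184, 0.2123]
tool_rot: [-0.186, 0.482, 0.301, 0.801]
ft_force: [-3.8, -3.6, 4.6]
grip_width: -0.0
```

Run:
```python
from tp import *
tip();delta(*tipgoal(60,-61.5,.057,27))
```

```text
tip seat xy mm [ 61.8122 -62.5726] z world mm 59.18784590069287
t 16.6 pos [0.5715 0.1184 0.2123] F [-3.7974 -3.5676  4.6266] w -0.0
rotvec [0.0094 0.0131 0.0035] shift now-axes [ 0.0011  0.0005 -0.0003] shift goal-axes [ 0.0011  0.0005 -0.0003]
```

Request:
arm_command:
  moves: [0.0015, 0, 0.003, 0, 0, 0, 1, 0.0015, 0, 0.003, 0, 0, 0, 1, 0.0015, 0, 0.003, 0, 0, 0, 1]

```text
clock: 16.85
eef_pos: [0.5764, 0.1225, 0.2133]
tool_rot: [-0.186, 0.487, 0.298, 0.8]
ft_force: [-21.3, -14.2, 23.5]
grip_width: 0.0
```

Run:
```python
from tp import *
tip();delta(*tipgoal(65,-61.5,.057,27))
o=snap('wrist','w17.png');np.save('w17.npy',tool(o))
a=cv2.imread('pics/w17.png');cv2.imwrite('pics/w17z.png',cv2.resize(a,(800,600),interpolation=cv2.INTER_CUBIC))
```

```text
tip seat xy mm [ 66.621  -63.0834] z world mm 59.433795438234185
t 16.85 pos [0.5764 0.1225 0.2133] F [-21.2596 -14.1885  23.5287] w 0.0
rotvec [0.0049 0.0029 0.0053] shift now-axes [ 0.0014  0.0007 -0.002 ] shift goal-axes [ 0.0014  0.0007 -0.002 ]
```

View pics/w17z.png

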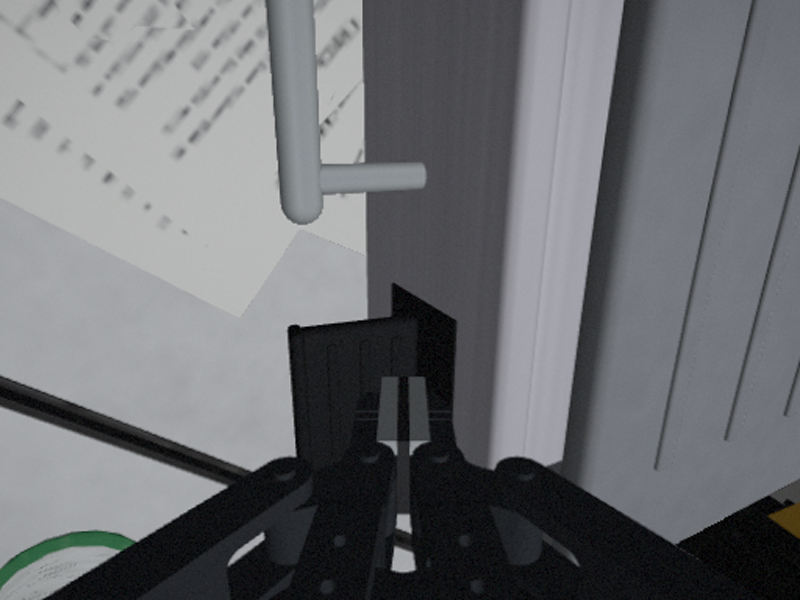

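```bash
cat > ovt.py <<'E'
from ov import *
import sys
def go(n,png,ds,out,off=None):
    Tt=np.load(n);T=wfc('wrist',dict(eef_pos=Tt[:3,3],tool_rot=R.from_matrix(Tt[:3,:3]).as_quat()))
    im=cv2.resize(cv2.imread(png),(800,600),interpolation=cv2.INTER_CUBIC)
    draw(im,'wrist',T,seatpose(.545,.1775,41),[((88,100,43),(88,-100,43))],1.5625)
    for d in ds:
        P=seatpose(.545,.1775,41);P[:3,3]+=d/1000*P[:3,0]
        draw(im,'wrist',T,P,segs[:3],1.5625)
    cv2.imwrite(out,im)
if __name__=='__main__': go('w17.npy','pics/w17.png',[145],'pics/o17.png')
E
python3 ovt.py
```

```text
(no output)
```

View pics/o17.png

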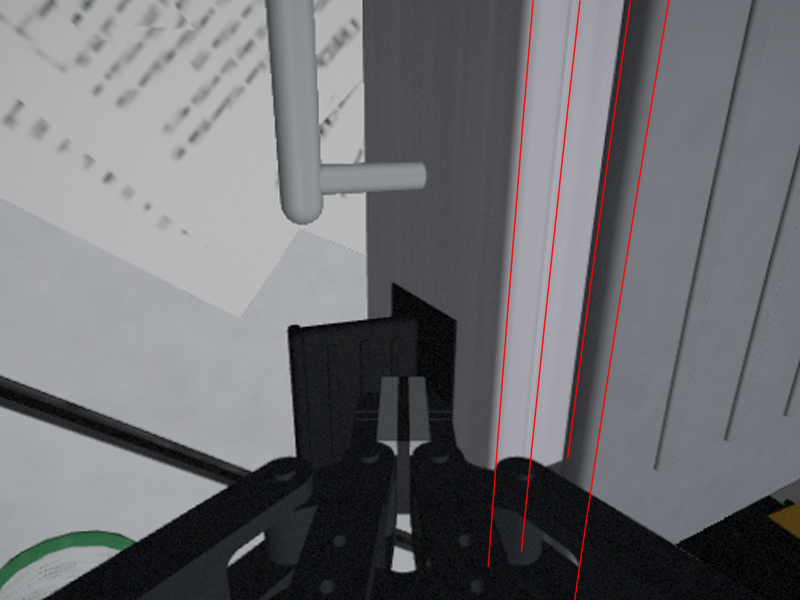

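Request:
arm_command:
  moves: [-0.006, 0, -0.001, 0, 0, 0, 1, -0.01, 0, -0.001, 0, 0, 0, 1, -0.012, 0, 0, 0, 0, 0, 1, -0.015, 0, -0.005, 0, 0, 0, 1, -0.02, 0, -0.01, 0, 0, 0, 1, -0.02, 0, -0.02, 0, 0, 0, 1, -0.02, 0, -0.02, 0, 0, 0, 1, 0, 0, 0, 0, 0, 0, 1, 0, 0, 0, 0, 0, 0, 1]

```text
clock: 17.65
eef_pos: [0.4984, 0.0546, 0.2863]
tool_rot: [-0.187, 0.487, 0.297, 0.8]
ft_force: [0.1, 0.2, 0.1]
grip_width: -0.0
```

Run:
```python
from tp import *
tip();delta(*tipgoal(65,-61.5,.057,27))
o=snap('wrist','w18.png');np.save('w18.npy',tool(o))
import ovt
ovt.go('w18.npy','pics/w18.png',[145],'pics/o18.png')
```

```text
tip seat xy mm [-37.0293 -63.697 ] z world mm 132.29603345997006
t 17.65 pos [0.4984 0.0546 0.2863] F [0.083  0.2207 0.1157] w -0.0
rotvec [0.0055 0.0017 0.0088] shift now-axes [0.1135 0.0014 0.0568] shift goal-axes [0.1134 0.0007 0.057 ]
```

View pics/o18.png

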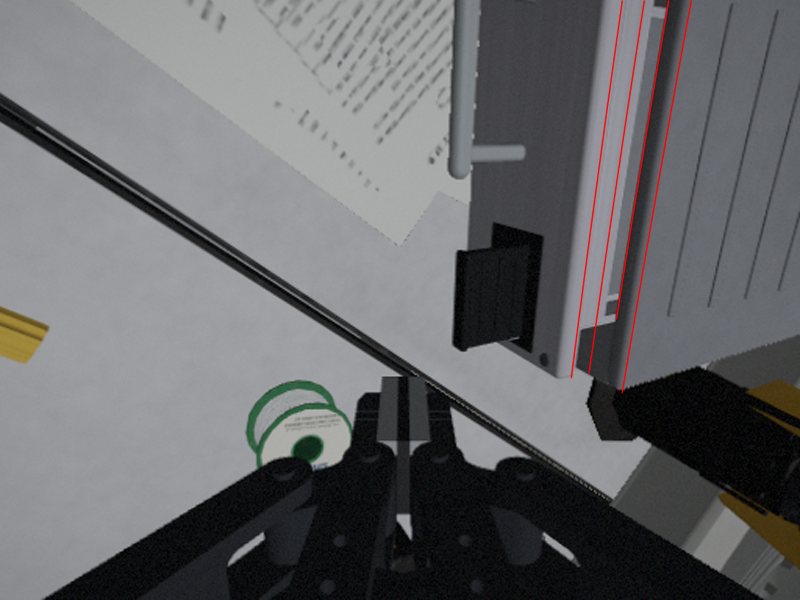

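Run:
```python
import ovt
ovt.go('w18.npy','pics/w18.png',[130,135],'pics/o18b.png')
from tp import *
delta(*tipgoal(35,-20,.115,27))
delta(*tipgoal(35,-20,.083,27))
```

```text
t 17.7 pos [0.4984 0.0547 0.2861] F [-0.0364 -1.2444 -0.6707] w -0.0001
rotvec [0.0056 0.0013 0.0085] shift now-axes [0.0476 0.0422 0.0568] shift goal-axes [0.0479 0.0421 0.0566]
t 17.7 pos [0.4984 0.0547 0.2861] F [-0.0364 -1.2444 -0.6707] w -0.0001
rotvec [0.0056 0.0013 0.0085] shift now-axes [0.0761 0.0425 0.0422] shift goal-axes [0.0764 0.0421 0.042 ]
```

View pics/o18b.png

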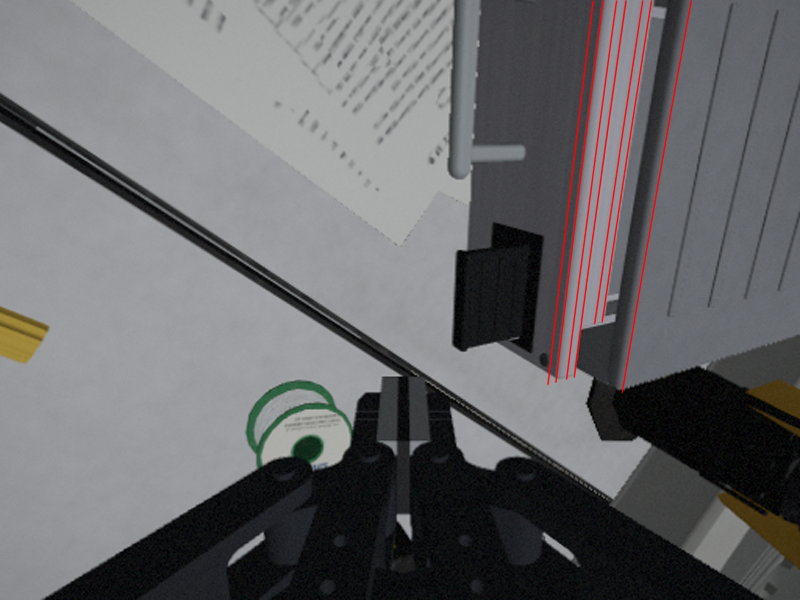

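Request:
arm_command:
  moves: [0.012, 0.0105, 0.014, 0.005, 0, 0.008, 1, 0.012, 0.0105, 0.014, 0, 0, 0, 1, 0.012, 0.0105, 0.014, 0, 0, 0, 1, 0.01, 0.01, 0.008, 0, 0, 0, 1, 0.01, 0, -0.005, 0, 0, 0, 1, 0.009, 0, -0.005, 0, 0, 0, 1, 0.005, 0, -0.003, 0, 0, 0, 1, 0, 0, 0, 0, 0, 0, 1, 0, 0, 0, 0, 0, 0, 1]

```text
clock: 18.45
eef_pos: [0.5251, 0.1359, 0.2365]
tool_rot: [-0.184, 0.489, 0.299, 0.798]
ft_force: [1.0, -0.0, 0.1]
grip_width: 0.0002
```

Run:
```python
from tp import *
tip();delta(*tipgoal(55,-20,.083,27))
o=snap('wrist','w19.png');np.save('w19.npy',tool(o))
a=cv2.imread('pics/w19.png');cv2.imwrite('pics/w19z.png',cv2.resize(a,(800,600),interpolation=cv2.INTER_CUBIC))
```

```text
tip seat xy mm [ 36.1076 -18.3263] z world mm 82.2908350824903
t 18.45 pos [0.5251 0.1359 0.2365] F [ 0.9943 -0.0376  0.1408] w 0.0002
rotvec [ 0.0033 -0.0007 -0.0002] shift now-axes [ 0.0079 -0.0017  0.017 ] shift goal-axes [ 0.0079 -0.0016  0.017 ]
```

View pics/w19z.png

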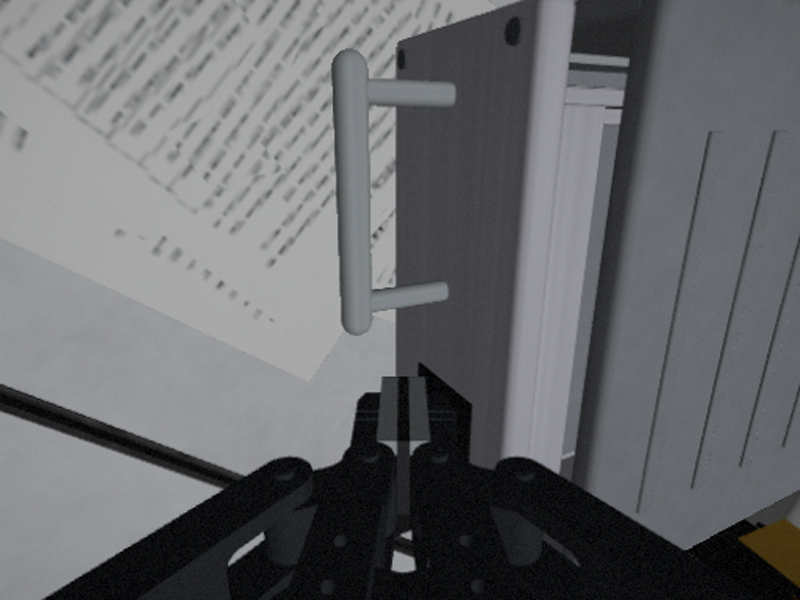

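Request:
arm_command:
  moves: [0.0025, -0.001, 0.0045, 0, 0, 0, 1, 0.0025, 0, 0.0045, 0, 0, 0, 1, 0.0025, 0, 0.0045, 0, 0, 0, 1, 0.0025, 0, 0.0045, 0, 0, 0, 1, 0.0018, 0, 0.0035, 0, 0, 0, 1, 0.0018, 0, 0.0035, 0, 0, 0, 1]

```text
clock: 19.0
eef_pos: [0.5494, 0.1541, 0.2376]
tool_rot: [-0.184, 0.489, 0.298, 0.799]
ft_force: [-9.2, -7.5, 7.2]
grip_width: -0.0001
```

Run:
```python
from tp import *
tip();delta(*tipgoal(75,-20,.083,27))
```

```text
tip seat xy mm [ 66.5393 -20.902 ] z world mm 83.43748547701583
t 19.0 pos [0.5494 0.1541 0.2376] F [-9.1614 -7.531   7.2278] w -0.0001
rotvec [ 0.0012 -0.0001  0.002 ] shift now-axes [0.0042 0.0006 0.0073] shift goal-axes [0.0042 0.0006 0.0073]
```

Request:
arm_command:
  moves: [0.0013, 0, 0.0026, 0, 0, 0, 1, 0.0013, 0, 0.0026, 0, 0, 0, 1, 0.0005, 0, 0.001, 0, 0, 0, 1, 0, 0, 0, 0, 0, 0, 1]

```text
clock: 19.33
eef_pos: [0.5505, 0.1552, 0.2381]
tool_rot: [-0.184, 0.496, 0.295, 0.796]
ft_force: [-0.8, -0.3, -0.6]
grip_width: 0.0
```

Run:
```python
from tp import *
tip();delta(*tipgoal(75,-20,.083,27))
o=snap('wrist','w20.png');np.save('w20.npy',tool(o))
import ovt
ovt.go('w20.npy','pics/w20.png',[145],'pics/o20.png')
```

```text
tip seat xy mm [ 65.785  -21.0843] z world mm 82.77739858499942
t 19.33 pos [0.5505 0.1552 0.2381] F [-0.8081 -0.2829 -0.5952] w 0.0
rotvec [-0.0053 -0.0148  0.0036] shift now-axes [0.0039 0.0005 0.0058] shift goal-axes [0.004  0.0005 0.0057]
```

View pics/o20.png

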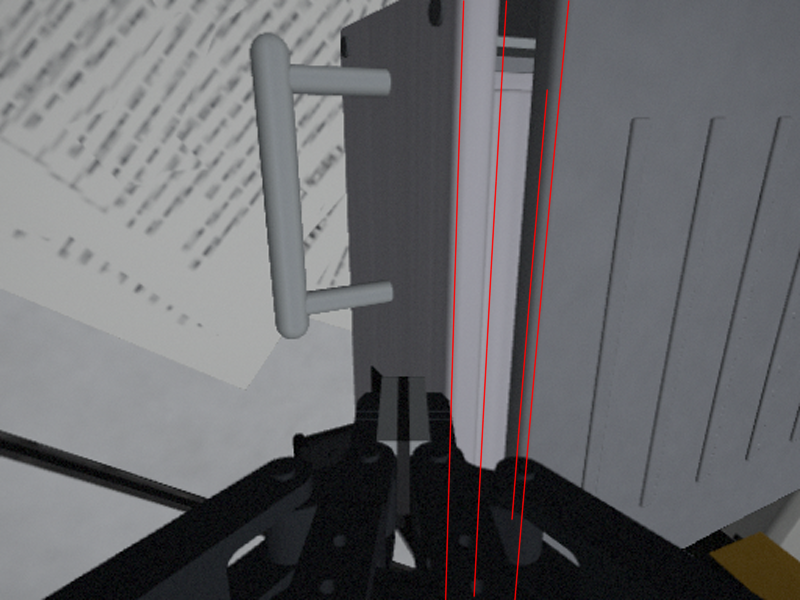

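Request:
arm_command:
  moves: [0.0014, 0, 0.0027, 0, 0, 0, 1, 0.0018, 0, 0.0036, 0, 0, 0, 1, 0.0022, 0, 0.0045, 0, 0, 0, 1, 0.0022, 0, 0.0045, 0, 0, 0, 1]

```text
clock: 19.72
eef_pos: [0.5544, 0.1586, 0.2365]
tool_rot: [-0.185, 0.509, 0.287, 0.79]
ft_force: [-17.6, -15.2, 16.7]
grip_width: -0.0001
```

Run:
```python
from tp import *
tip();delta(*tipgoal(75,-20,.083,27))
o=snap('wrist','w21.png');np.save('w21.npy',tool(o))
import ovt
ovt.go('w21.npy','pics/w21.png',[145],'pics/o21.png')
```

```text
tip seat xy mm [ 66.1511 -21.5714] z world mm 78.96099251856761
t 19.72 pos [0.5544 0.1586 0.2365] F [-17.6103 -15.2185  16.7312] w -0.0001
rotvec [-0.0171 -0.0451  0.0071] shift now-axes [0.0001 0.0004 0.0019] shift goal-axes [0.0002 0.0004 0.0019]
```

View pics/o21.png

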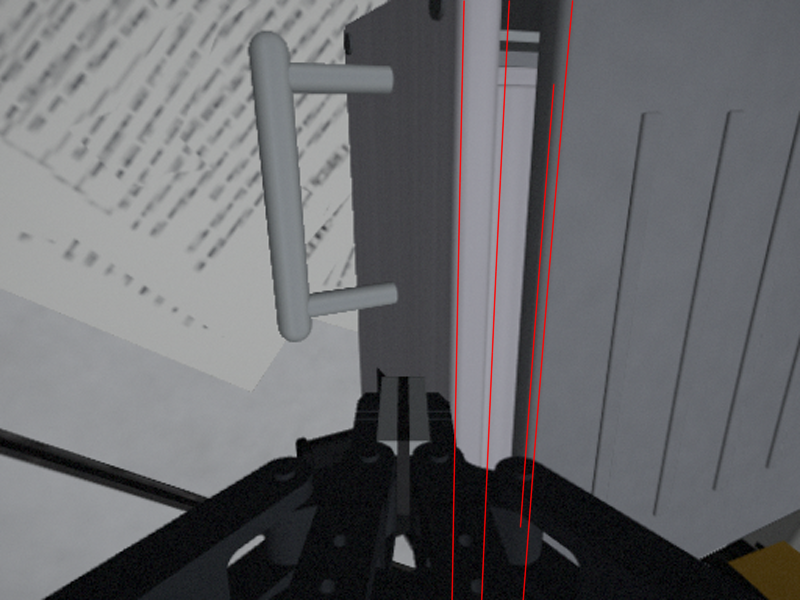

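Request:
arm_command:
  moves: [-0.003, 0, -0.007, 0, 0, 0, 1, -0.005, 0, -0.012, 0, 0, 0, 1, -0.008, 0, -0.02, 0, 0, 0, 1, -0.03, 0, -0.02, 0, 0, 0, 1, -0.04, 0, 0, 0, 0, 0, 1, -0.03, 0, 0, 0, 0, 0, 1, 0, 0, 0, 0, 0, 0, 1, 0, 0, 0, 0, 0, 0, 1]

```text
clock: 20.43
eef_pos: [0.4749, 0.0919, 0.3198]
tool_rot: [-0.185, 0.508, 0.288, 0.79]
ft_force: [-0.6, -0.0, -0.3]
grip_width: 0.0004
```

Run:
```python
from tp import *
tip();delta(*tipgoal(75,-20,.083,27))
o=snap('wrist','w22.png');np.save('w22.npy',tool(o))
import ovt
ovt.go('w22.npy','pics/w22.png',[145],'pics/o22.png')
snap('scene','s22.png')
a=cv2.imread('pics/s22.png')[130:260,175:305];cv2.imwrite('pics/s22z.png',cv2.resize(a,None,fx=4.5,fy=4.5,interpolation=cv2.INTER_CUBIC))
```

```text
tip seat xy mm [-37.2665 -19.8435] z world mm 162.45009718557893
t 20.43 pos [0.4749 0.0919 0.3198] F [-0.6175 -0.0144 -0.2605] w 0.0004
rotvec [-0.0156 -0.043   0.0073] shift now-axes [0.1191 0.0004 0.0617] shift goal-axes [ 0.1216 -0.0014  0.0565]
```

View pics/o22.png

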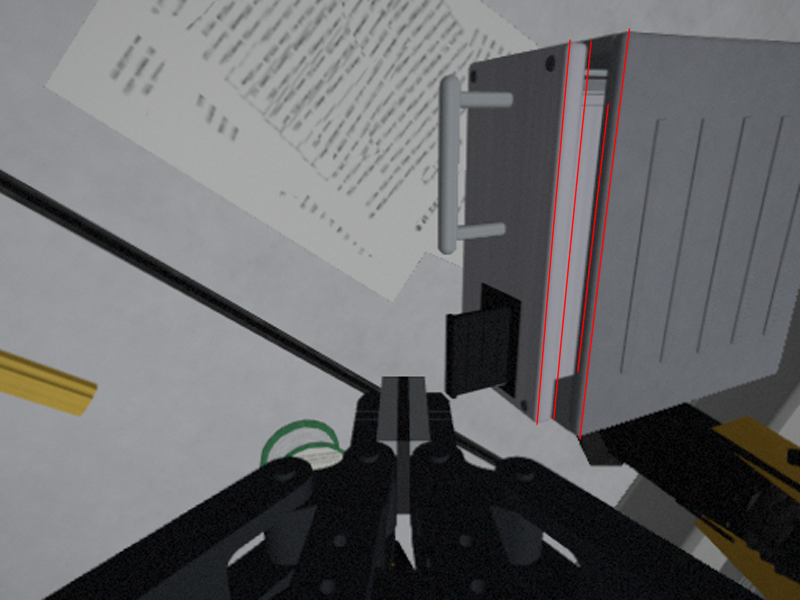

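View pics/s22z.png

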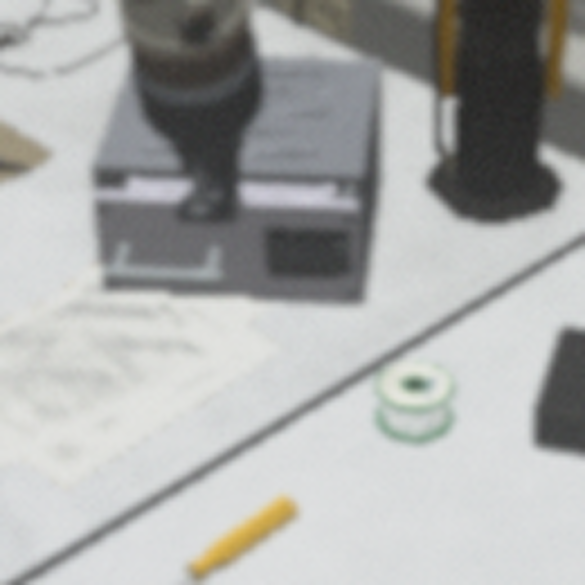

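Run:
```python
from h import *
o=snap('top','t23.png');print(o['clock'],o['ft_force'])
a=cv2.imread('pics/t23.png')[95:275,105:405];cv2.imwrite('pics/t23z.png',cv2.resize(a,None,fx=2.6,fy=2.6))
print(bot.job_done())
```

```text
20.5333 [ 0.24373238  0.76642537 -0.63221953]
the job is handed in; nothing more can be done
None
```

View pics/t23z.png

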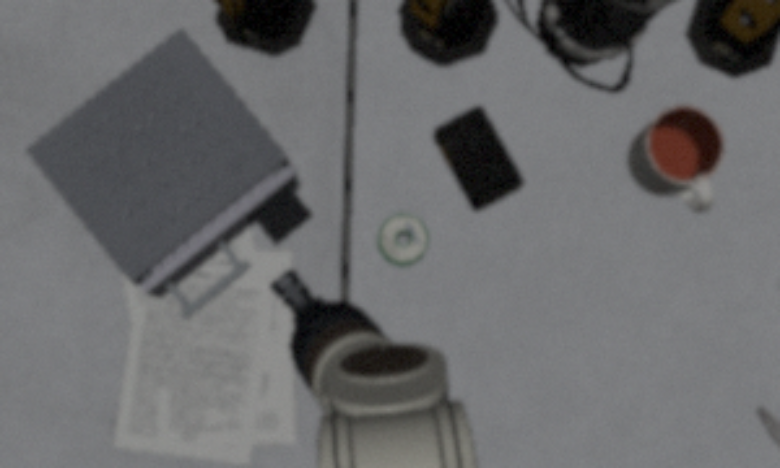

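The cover is seated, the tray is home, and I handed the job in at about 20.5 s; no verdict was reported.

- **Cover:** I tucked its long edge under the ledge at about 18° and swung it flat inside the rim. After I let go, an overlay of the wrist picture put it within about 2 mm of the seat. I could not see it once the tray was shut.
- **Paddle and push:** I pressed the paddle (about 6 N) and pushed the tray to its stop.
- **Went wrong:** Pulling the fingers off the paddle dragged the tray back out about 10 mm. I mended this by pushing on the flat panel until it stopped again at about 23 N, then backing straight off.
- **Last checks:**
  - The panel matched the home position to 1–3 mm across overlays, inside the 8 mm limit.
  - The paddle was back up, and the wrist force was near zero with the arm clear.
  - The spool and mug look to be where they were.
- **Disagreement:** The paddle's height came out at about 79 mm from two views, against 70 mm in the text. First contact was felt near the text's value, so I went by touch.

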